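Tip the slug tray three clicks and hold it

ROBOT

A 7-joint arm with a two-finger parallel gripper is mounted at the origin on a cart in front of the work surface, level with it; the furniture and walls round the work are solid. World frame = base frame: x ahead of the robot, y to its left, z up, the work surface at z = 0. Lengths are in m, angles in rad, forces in N, time in s.
With the tool pointing down it reaches from about 0.425 to 0.925 m from the base axis. Payload 6.8 kg.
Tool frame: the origin (TCP) lies between the finger pads; the fingertips stand 11 mm ahead of it and the grasp point (between the pads) lies 8 mm behind it; z points along the fingers, y is the line along which they close (so a half turn about z gives the same grasp; the last joint's range is limited). The gripper opens to 85 mm and grips with 20 to 120 N. Pads are 22 mm wide; open, the fingers measure 114 mm over their backs; the gripper's body (76 mm by 85 mm) begins 54 mm behind the grasp point. The pads swing forward as they close: fully open they stand 13 mm farther back than shut.
Start: joints at [-1.4, 0.477, 0.022, 1.555, -0.011, 1.109, -0.083], TCP at [0.186, 0.649, 0.242] pointing down, gripper open.
Joint ranges: [-2.96, 2.96], [-0.34, 2.1], [-1.41, 1.46], [0.24, 2.44], [-1.37, 4.51], [0.17, 1.92], [-2.96, 2.96]. Speed limits (rad/s): [2.39, 2.39, 3.14, 3.14, 3.14, 3.14, 3.14].

INTERFACE

Orientations are given as a rotation vector (axis times angle).
In Python, from bench import r gives the robot as it stands.
- The arm moves only by the tool send_rows, never from a script. Its argument "deltas" is a list of rows, each an object of numbers: "dx", "dy", "dz": the shift along the world's x, y, z in mm; "rx", "ry", "rz": the turn, a rotation vector about the world's x, y, z in degrees. A call has 1 to 5 rows; each row is the pose to reach, as a shift and turn from the pose commanded when the call began; what a row does not reach only later rows make up. A row lasts 1/12 s, in which the tool goes at most 41.7 mm and 7.16 degrees, less where a joint would pass 70% of its speed; a pose out of reach is approached as far as the arm can. A call with a gripper value outside its range is refused whole. "jaw" is the finger opening in mm, from 0 to 85.4, set as the call begins (left out, the last holds). The fingers move at their own pace and stop on an object; "newtons" is the grip in N (left out, the last holds). Time passes only in rows, so rows that repeat a pose let the fingers close. It gives the time, the measured TCP pose, the force, the opening and the grip force at its end, in the units of the state.
- r.get_obs(): the state, without advancing time (a new reading comes with each control period).
- r.grab_frame(name): name is "scene" or "top" or "wrist"; returns a dict with "frame" (384x512x3 uint8, blue, green, red), "z_map" (384x512 float32, m along the optical axis (not along the pixel's ray), 0 where there is no reading), "vertical_fov" (degrees; the focal length in pixels is half the picture's height over the tangent of half this angle, whatever the lens; pixels are square), "cx", "cy" (the principal point, pixels), "distortion" ([k1, k2, p1, p2, k3] as OpenCV has them; the pictures are not rectified), "xyz" and "orientation" of the camera in the world. Camera axes: x right, y down, z forward; pixel columns grow to the right and rows downward; lengths in m; the calibration is good to about 2 mm. A picture is of the moment at which its call begins.
- r.hand_in(): hands the job in; it is judged then, once.
The state is a dict: "clock": time; "joints": joint angles; "qvel": joint speeds; "tau": joint torques, N m; "tcp_pos": TCP position; "orientation": TCP orientation; "contact_force": force on the tool from outside, world axes, zero at the start; "moment": the same for the moment, N m; "grip_width": finger opening in m; "gripper_force": force on a finger pad.
Only numpy, scipy, OpenCV 4.12 (cv2) and the standard library are available. Lean on these libraries where they do the work, as an engineer would, in place of code of your own. Each camera call takes 0.05 s, during which the arm holds its last target. There are 200 camera calls.

TASK

Grip the black knob of the blue ratchet tipper's red lever and swing it clockwise seen from above, exactly three clicks, so that its small aluminium tray tips up and all three brass slugs slide into the trough; pause for a moment after the first click and after the second. A fourth click cannot be taken back and must not be made: finish while still gripping the knob there after the third, the lever at rest. Leave the mug, the rinse bottle and the small orange box where they stand.

Things in the scene. Friction and masses are not known exactly. Their poses are not given: they have to be found in the camera images.
- tipper: blue ratchet tipper fixed to the bench; origin at bench level under the centre of its trough. From -x to +x: hood 44 mm high with the lever on it (x -109 to -27 mm, 72 wide), upright splash plate (x -27, to 70 mm), open trough (inside 50 by 52 mm, floor 6 mm up, cheeks to 50), tray (x +28 to +88), hinged at the trough's rim and geared to the lever, which tips its far end up, 1 rad per rad
- trough_floor (a point): centre of the trough's floor, 6 mm above the bench; axes as the tipper. Mind two fixed things: a slim grey upright pole, 15 mm thick and 0.93 m tall, 0.27 m straight ahead of the robot's base axis, and left of the tipper a brown bendy stalk, 0.5 m tall, with a side branch 0.13 m up that reaches toward the pole
- lever_pivot (a point): upright axis of the ratchet lever on the hood, at x -68, y 0 of the tipper; this point is 44.5 mm above the bench; axes as the tipper. The red lever arm lies 55 to 61 mm above the bench; a sprung plunger in a dark block on the hood's -y side clicks over the steel ratchet wheel under the arm
- tip_lever (a joint): red lever's angle, rad, clockwise from above; at 0 its arm points 2.70 rad clockwise of the tipper's +x. Starts 0 to 0.04. The plunger clicks off a tooth at 0.22, 0.50, 0.78, 1.06, 1.34, then lies loose at the next tooth's foot 0.05 to 0.10 past it; up a tooth the push at the knob grows from about 5 to 9 N. It stays where left; no tooth can be taken back. Three clicks: 0.79 to 1.04
- knob_mid (a point): point on the axis of the lever's upright black knob, 70 mm from the pivot, 24 mm above the arm and 18 mm below the knob's top. The knob is a cylinder 18 mm in diameter, 42 mm tall (61 to 103 mm above the bench); it spins freely on the arm, so a gripper need not turn with the lever
- lever_knob: the same knob as a part; origin at the centre of its lower end, 61 mm above the bench
- slug0: loose brass slug, a cylinder 18 mm in diameter and 14 mm high, about 30 g, standing on the flat tray at the start; origin: centre of its underside. It slides off when the tray is tipped 0.5 to 0.7 rad
- slug1: loose brass slug, a cylinder 18 mm in diameter and 14 mm high, about 30 g, standing on the flat tray at the start; origin: centre of its underside. It slides off when the tray is tipped 0.5 to 0.7 rad
- slug2: loose brass slug, a cylinder 18 mm in diameter and 14 mm high, about 30 g, standing on the flat tray at the start; origin: centre of its underside. It slides off when the tray is tipped 0.5 to 0.7 rad
- mug: black mug with a printed sunset, 89 x 125 x 102 mm, loose; leave alone. Origin: centre of its underside
- rinse_bottle: small pale bottle with a white cap, 37 x 38 x 88 mm, loose; leave alone. Origin: centre of its underside
- orange_box: flat orange box, 42 x 54 x 16 mm, loose; leave alone. Origin: centre of its underside

How it is judged:
By the outcome, as a careful person would: the job done as asked, in the order asked, and still so for the second after the job is handed in, while the arm keeps its last pose, push and grip.
It also fails if it takes over 32 s, if anything falls off the work surface, if the arm or the gripper's body presses on something with over 40 N, if the wrist force passes 120 N, or if a joint passes its speed limit or range.

## Working session

There is one attempt and no reset: what is moved stays moved. The work goes in short steps, Python scripts to look and compute and a tool call to move; the robot and the scene stay as the last step left them, time stands still between calls to the robot, and variables do not carry over. Pictures are saved under pics/ and viewed, at most 10 in all, crops included, and the job is handed in when it is done.

Besides the shell and the picture viewer there is one more tool, called after "Call:" as name(argument=value, ...) on one line, values as JSON. send_rows: Moves the arm, as the interface text tells. Its arguments: {"type":"object","properties":{"deltas":{"type":"array","items":{"type":"object","properties":{"dx":{"type":"number"},"dy":{"type":"number"},"dz":{"type":"number"},"rx":{"type":"number"},"ry":{"type":"number"},"rz":{"type":"number"}}}},"jaw":{"type":"number"},"newtons":{"type":"number"}},"required":["deltas"]}

```bash
mkdir -p pics; ls; cat > h.py <<'E'
from bench import r
import numpy as np, cv2
from scipy.spatial.transform import Rotation as R
def K(f):
    h,w=f['frame'].shape[:2]; fl=h/2/np.tan(np.radians(f['vertical_fov'])/2)
    return np.array([[fl,0,f['cx']],[0,fl,f['cy']],[0,0,1.]])
def rot(f):
    o=np.array(f['orientation'],float); return R.from_rotvec(o).as_matrix() if o.size==3 else o.reshape(3,3)
def rays(f,uv):
    p=cv2.undistortPoints(np.array(uv,float).reshape(-1,1,2),K(f),np.array(f['distortion'],float)).reshape(-1,2)
    return np.c_[p,np.ones(len(p))]@rot(f).T
def onplane(f,uv,z):
    d=rays(f,uv); c=np.array(f['xyz']); return c+d*((z-c[2])/d[:,2])[:,None]
def depth(f,uv):
    d=rays(f,uv); c=np.array(f['xyz']); zz=np.array([f['z_map'][int(round(v)),int(round(u))] for u,v in uv]); return c+d*zz[:,None]
def cloud(f):
    h,w=f['frame'].shape[:2]; uu,vv=np.meshgrid(np.arange(w),np.arange(h))
    d=rays(f,np.c_[uu.ravel(),vv.ravel()]); return (np.array(f['xyz'])+d*f['z_map'].ravel()[:,None]).reshape(h,w,3)
E
python3 - <<'E'
from h import *
import pickle
F={n:r.grab_frame(n) for n in('scene','top','wrist')}
pickle.dump(F,open('f0.pkl','wb'))
for n,f in F.items(): print(n,f['xyz'],f['orientation'],f['vertical_fov'],f['distortion'])
a=np.hstack([F['scene']['frame'],F['top']['frame']]); cv2.imwrite('pics/a.png',F['scene']['frame']);cv2.imwrite('pics/b.png',F['top']['frame'])
print(r.get_obs())
E
```

```text
pics
scene [ 0.13135237 -0.86346339  0.43576133] [-1.95835377  0.41384632 -0.26462406] 51.433713572479206 [-0.05121937  0.          0.          0.          0.        ]
top [ 0.3665943  -0.18505864  0.94760513] [-2.15953616  2.16150413 -0.14308771] 55.92983487303438 [0.03910745 0.         0.         0.         0.        ]
wrist [0.11595026 0.6676838  0.37340858] [2.31399323 1.74446791 0.25490664] 71.1640571476704 [-0.04796252  0.          0.          0.          0.        ]
{'clock': 0.15, 'joints': array([-1.40011104,  0.47762095,  0.02234634,  1.55615413, -0.01150283,
        1.1093004 , -0.08303766]), 'qvel': array([-0.00192394, -0.00155506, -0.00050002, -0.00462893, -0.00091567,
       -0.00117445,  0.00088077]), 'tau': array([ 3.09049959e-03, -5.96922934e+01,  1.61017679e+00, -2.81491506e+01,
        1.26218234e-02,  6.53125928e-03,  2.44087425e-05]), 'tcp_pos': array([0.18564024, 0.64854534, 0.2415715 ]), 'orientation': array([-4.36360270e-01, -3.11104116e+00,  2.12243779e-03]), 'contact_force': array([0.17008383, 0.17877649, 0.13459573]), 'moment': array([0.02366427, 0.00706142, 0.01658197]), 'gripper_force': 0.0, 'grip_width': 0.08556267272437613}
```

View pics/a.png

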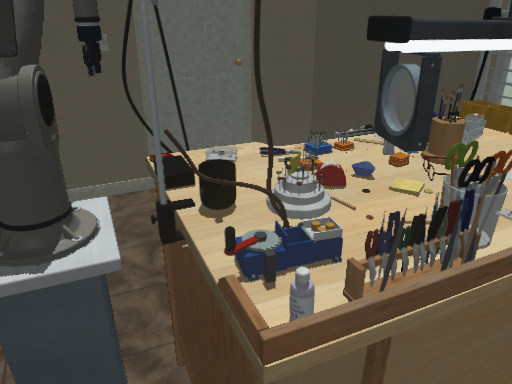

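View pics/b.png

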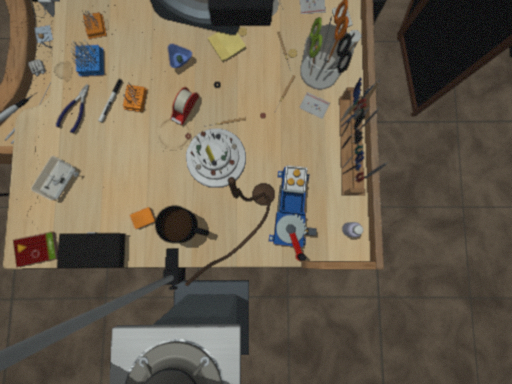

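The scene view shows the tipper at about (290,245), with its black knob at about (230,240). The mug is at (217,185), the bottle at (302,295) and the pole at x≈155. In the top view the hood is at (291,230), the knob at (301,257), the stalk foot at (263,193) and the pole foot at (173,265).

```bash
python3 - <<'E'
from h import *
import pickle
F=pickle.load(open('f0.pkl','rb'))
f=F['top']
P=cloud(f)
hsv=cv2.cvtColor(f['frame'],cv2.COLOR_BGR2HSV)
roi=np.zeros(hsv.shape[:2],bool); roi[160:270,265:325]=1
blue=roi&(hsv[...,0]>100)&(hsv[...,0]<130)&(hsv[...,1]>130)
red=roi&((hsv[...,0]<8)|(hsv[...,0]>172))&(hsv[...,1]>150)
for n,m in(('blue',blue),('red',red)):
    p=P[m]; print(n,m.sum(),p.min(0).round(3),p.max(0).round(3),np.median(p,0).round(3))
    print(cv2.minAreaRect(p[:,:2].astype(np.float32)*1000))
for n,uv in dict(knob=(301,257),bottle=(352,230),stalk=(263,193),polefoot=(173,268),mugc=(177,224),obox=(142,218),traytop=(294,178)).items(): print(n,depth(f,[uv]).round(3))
# stalk: points height>0.1 in region
h=P[...,2]
for u,v in[(240,195),(250,200),(262,205),(265,215),(250,240),(235,255),(215,270),(195,280),(233,182)]:
    w=P[v-4:v+5,u-4:u+5].reshape(-1,3); print((u,v),w[w[:,2].argmax()].round(3))
# scene-side knob: dark pixels
g=F['scene']; Q=cloud(g); hs=cv2.cvtColor(g['frame'],cv2.COLOR_BGR2HSV)
m=np.zeros(hs.shape[:2],bool); m[225:258,222:240]=1; m&=(hs[...,2]<50)
p=Q[m]; print('knob scene',m.sum(),p.min(0).round(3),p.max(0).round(3),np.median(p,0).round(3))
# xArm7-like FK fit
cv2.imwrite('pics/c.png',np.hstack([cv2.resize(f['frame'][160:275,215:330],None,fx=3.4,fy=3.4,interpolation=2),cv2.resize(g['frame'][200:300,200:310],None,fx=3.55,fy=3.91,interpolation=2)])[:, :800])
E
```

```text
blue 705 [ 0.348 -0.325  0.001] [ 0.541 -0.185  0.948] [ 0.449 -0.287  0.019]
((425.80804443359375, -285.716796875), (129.24783325195312, 194.5462646484375), 64.06513214111328)
red 130 [ 0.319 -0.309  0.056] [ 0.38  -0.283  0.091] [ 0.351 -0.297  0.061]
((350.1947021484375, -297.55889892578125), (61.66013717651367, 15.777817726135254), 14.543536186218262)
knob [[ 0.325 -0.303  0.102]]
bottle [[ 0.387 -0.43   0.074]]
stalk [[ 0.481 -0.218  0.041]]
polefoot [[0.293 0.009 0.011]]
mugc [[ 0.402 -0.008  0.061]]
obox [[0.42  0.091 0.015]]
traytop [[ 0.518 -0.296  0.049]]
(240, 195) [ 0.437 -0.164  0.413]
(250, 200) [ 0.367 -0.185  0.948]
(262, 205) [ 0.367 -0.185  0.948]
(265, 215) [ 0.367 -0.185  0.948]
(250, 240) [ 0.366 -0.179  0.138]
(235, 255) [ 0.333 -0.143  0.136]
(215, 270) [ 0.309 -0.102  0.162]
(195, 280) [ 0.284 -0.068  0.211]
(233, 182) [ 0.441 -0.159  0.484]
knob scene 209 [ 0.131 -0.863  0.016] [ 0.353 -0.256  0.436] [ 0.323 -0.314  0.084]
```

View pics/c.png

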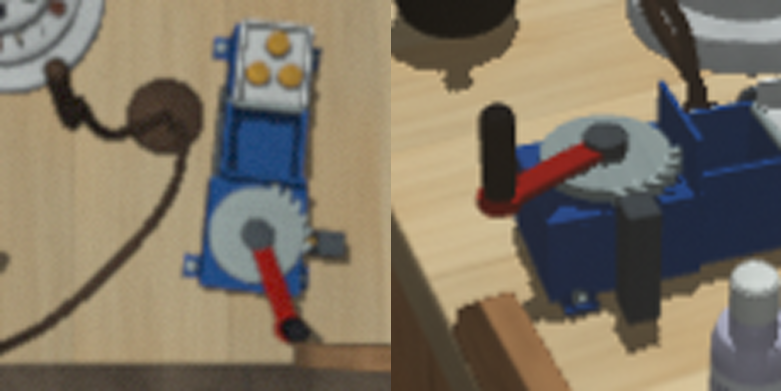

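Call:
send_rows(deltas=[{"dx": -34,"dy": 9,"rz": 3},{"dx": -34,"dy": 9,"rz": 3}], jaw=60)

```text
$.deltas[0]: bad value
```

```bash
python3 -c "
from bench import r
print(r.get_obs())"
```

```text
{'clock': 0.15, 'joints': array([-1.40011104,  0.47762095,  0.02234634,  1.55615413, -0.01150283,
        1.1093004 , -0.08303766]), 'qvel': array([-0.00192394, -0.00155506, -0.00050002, -0.00462893, -0.00091567,
       -0.00117445,  0.00088077]), 'tau': array([ 3.09049959e-03, -5.96922934e+01,  1.61017679e+00, -2.81491506e+01,
        1.26218234e-02,  6.53125928e-03,  2.44087425e-05]), 'tcp_pos': array([0.18564024, 0.64854534, 0.2415715 ]), 'orientation': array([-4.36360270e-01, -3.11104116e+00,  2.12243779e-03]), 'contact_force': array([0.17008383, 0.17877649, 0.13459573]), 'moment': array([0.02366427, 0.00706142, 0.01658197]), 'gripper_force': 0.0, 'grip_width': 0.08556267272437613}
```

The crop shows three slugs on the tray (top end), the lever pointing towards the robot with the knob at its end, and the branch running to lower left, clear of the tipper. Next is a short test of the joint convention, swinging away from the pole.

Call:
send_rows(deltas=[{"dx": -34,"dy": 9,"dz": 0,"rx": 0,"ry": 0,"rz": 3},{"dx": -34,"dy": 9,"dz": 0,"rx": 0,"ry": 0,"rz": 3}], jaw=50, newtons=30)

```text
clock: 0.32
tcp_pos: [0.1449, 0.6594, 0.2418]
orientation: [-0.342, -3.118, 0.0]
contact_force: [-2.5, 0.7, 0.3]
grip_width: 0.0638
gripper_force: 0.0
```

```bash
python3 - <<'E'
from h import *
from scipy.optimize import least_squares
o=r.get_obs(); print(o['joints'].round(4),o['tcp_pos'],o['orientation'],o['clock'],o['grip_width'])
def dh(a,al,d,t):
    c,s=np.cos(t),np.sin(t);ca,sa=np.cos(al),np.sin(al)
    return np.array([[c,-s,0,a],[s*ca,c*ca,-sa,-d*sa],[s*sa,c*sa,ca,d*ca],[0,0,0,1]])
def fk(q,dt=0.097+.172):
    h=np.pi/2;T=np.eye(4)
    for a,al,d,t in zip([0,0,0,.0525,.0775,0,.076],[0,-h,h,h,h,h,-h],[.267,0,.293,0,.3425,0,dt],q): T=T@dh(a,al,d,t)
    return T
q0=[-1.40011104,  0.47762095,  0.02234634,  1.55615413, -0.01150283,1.1093004 , -0.08303766]
for q in(q0,o['joints']):
    T=fk(q);print(T.round(3)); print(np.hypot(T[0,3],T[1,3]))
print(R.from_rotvec([-0.43636,-3.11104,.00212]).as_matrix().round(3))
E
```

```text
[-1.4427  0.4781 -0.0029  1.5538 -0.0038  1.1099 -0.091 ] [0.14486308 0.65936085 0.24182918] [-3.41650495e-01 -3.11825193e+00  2.11944567e-04] 0.3167 0.06384507173979635
[[ 0.275 -0.961 -0.006  0.11 ]
 [-0.961 -0.275  0.03  -0.577]
 [-0.031 -0.003 -1.     0.138]
 [ 0.     0.     0.     1.   ]]
0.5874785058466205
[[ 0.216 -0.976 -0.009  0.073]
 [-0.976 -0.217  0.033 -0.582]
 [-0.035  0.001 -0.999  0.137]
 [ 0.     0.     0.     1.   ]]
0.5863500409334456
[[-0.961  0.275 -0.   ]
 [ 0.275  0.961 -0.001]
 [-0.    -0.001 -1.   ]]
```

```bash
python3 - <<'E'
from h import *
import pickle
F=pickle.load(open('f0.pkl','rb'))
for n in('scene','top'):
    f=F[n]; P=cloud(f); z=f['z_map']; ok=(z>0.05)
    p=P[ok]; m=(p[:,0]>.15)&(p[:,0]<.65)&(abs(p[:,1])<.45)&(p[:,2]>.12)
    q=p[m]; b=np.unique((q/.03).round().astype(int),axis=0)
    if n=='scene': 
        b=b[~((abs(b[:,0]-9)<=1)&(abs(b[:,1])<=1))]
    print(n,len(q)); 
    # group by height
    for k in np.unique(b[:,2]): print(round(k*.03,2),[(round(x*.03,2),round(y*.03,2)) for x,y,_ in b[b[:,2]==k]][:14])
E
```

```text
scene 3091
0.12 [(np.float64(0.33), np.float64(-0.15)), (np.float64(0.33), np.float64(-0.12)), (np.float64(0.36), np.float64(-0.18)), (np.float64(0.36), np.float64(-0.15)), (np.float64(0.39), np.float64(-0.21)), (np.float64(0.39), np.float64(-0.18)), (np.float64(0.42), np.float64(-0.24)), (np.float64(0.42), np.float64(-0.21)), (np.float64(0.45), np.float64(-0.18)), (np.float64(0.45), np.float64(-0.15)), (np.float64(0.48), np.float64(-0.18)), (np.float64(0.51), np.float64(-0.45)), (np.float64(0.54), np.float64(-0.45)), (np.float64(0.54), np.float64(-0.42))]
0.15 [(np.float64(0.3), np.float64(-0.12)), (np.float64(0.3), np.float64(-0.09)), (np.float64(0.33), np.float64(-0.15)), (np.float64(0.33), np.float64(-0.12)), (np.float64(0.33), np.float64(-0.09)), (np.float64(0.45), np.float64(-0.18)), (np.float64(0.45), np.float64(-0.15)), (np.float64(0.48), np.float64(-0.18)), (np.float64(0.48), np.float64(-0.15)), (np.float64(0.54), np.float64(-0.45)), (np.float64(0.54), np.float64(-0.42)), (np.float64(0.57), np.float64(-0.45)), (np.float64(0.63), np.float64(-0.45)), (np.float64(0.66), np.floa
[... 4343 characters left out ...]
.float64(0.03)), (np.float64(0.45), np.float64(-0.18)), (np.float64(0.45), np.float64(-0.15))]
0.48 [(np.float64(0.27), np.float64(0.0)), (np.float64(0.27), np.float64(0.03)), (np.float64(0.45), np.float64(-0.18)), (np.float64(0.45), np.float64(-0.15))]
0.51 [(np.float64(0.27), np.float64(0.0)), (np.float64(0.27), np.float64(0.03))]
0.54 [(np.float64(0.27), np.float64(0.0)), (np.float64(0.27), np.float64(0.03))]
0.57 [(np.float64(0.27), np.float64(0.0)), (np.float64(0.27), np.float64(0.03))]
0.6 [(np.float64(0.27), np.float64(0.0)), (np.float64(0.27), np.float64(0.03))]
0.63 [(np.float64(0.27), np.float64(0.0)), (np.float64(0.27), np.float64(0.03))]
0.66 [(np.float64(0.27), np.float64(0.0))]
```

The stalk rises at about (0.45,-0.16), the branch sits below z≈0.21, and the pole is at (0.27,0.01). j1 can only reach the right side by the front, so I'll fold the arm up and pass over the pole. Raising it now on this side.

Call:
send_rows(deltas=[{"dx": -2,"dy": -8,"dz": 36,"rx": 6.8,"ry": -1.5,"rz": 0},{"dx": -4,"dy": -16,"dz": 72,"rx": 13.6,"ry": -3,"rz": 0},{"dx": -6,"dy": -24,"dz": 108,"rx": 20.4,"ry": -4.5,"rz": 0},{"dx": -8,"dy": -32,"dz": 144,"rx": 27.2,"ry": -6,"rz": 0},{"dx": -10,"dy": -40,"dz": 180,"rx": 34,"ry": -7.5,"rz": 0}])

```text
clock: 0.73
tcp_pos: [0.1414, 0.6175, 0.4246]
orientation: [0.331, 2.918, 0.927]
contact_force: [-0.4, 0.9, 0.3]
grip_width: 0.0499
gripper_force: 0.0
```

```bash
cat > log.py <<'E'
from h import *
import json
o=r.get_obs(); d=dict(q=o['joints'].tolist(),p=o['tcp_pos'].tolist(),o=o['orientation'].tolist())
open('log.jl','a').write(json.dumps(d)+'\n')
M=R.from_rotvec(o['orientation']).as_matrix()
print(round(o['clock'],2),o['joints'].round(3),o['tcp_pos'].round(3),'toolz',M[:,2].round(3),'toolx',M[:,0].round(3),o['contact_force'].round(1))
E
python3 log.py
```

```text
0.73 [-1.473 -0.004 -0.007  1.889  0.119  0.649 -0.208] [0.141 0.617 0.425] toolz [ 0.123  0.563 -0.817] toolx [-0.975  0.222  0.006] [-0.4  0.9  0.3]
```

Call:
send_rows(deltas=[{"dx": -1,"dy": -6,"dz": 39,"rx": 6.8,"ry": -1.5,"rz": 0},{"dx": -3,"dy": -12,"dz": 78,"rx": 13.6,"ry": -3,"rz": 0},{"dx": -4,"dy": -18,"dz": 117,"rx": 20.4,"ry": -4.5,"rz": 0},{"dx": -5,"dy": -24,"dz": 156,"rx": 27.2,"ry": -6,"rz": 0},{"dx": -7,"dy": -30,"dz": 195,"rx": 34,"ry": -7.5,"rz": 0}])

```text
clock: 1.15
tcp_pos: [0.1337, 0.5867, 0.6199]
orientation: [0.278, 2.465, 1.729]
contact_force: [1.2, 0.2, 1.6]
grip_width: 0.0501
gripper_force: 0.0
```

```bash
python3 log.py
```

```text
1.15 [-1.304 -0.302 -0.171  2.035  0.442  0.208 -0.529] [0.134 0.587 0.62 ] toolz [ 0.201  0.918 -0.342] toolx [-0.976  0.217  0.009] [1.2 0.2 1.6]
```

Call:
send_rows(deltas=[{"dx": -1,"dy": -6,"dz": 39,"rx": 3,"ry": -0.7,"rz": 0},{"dx": -3,"dy": -12,"dz": 78,"rx": 6,"ry": -1.4,"rz": 0},{"dx": -4,"dy": -18,"dz": 117,"rx": 9,"ry": -2.1,"rz": 0},{"dx": -5,"dy": -24,"dz": 156,"rx": 12,"ry": -2.8,"rz": 0},{"dx": -7,"dy": -30,"dz": 195,"rx": 15,"ry": -3.5,"rz": 0}])

```text
clock: 1.57
tcp_pos: [0.1356, 0.5902, 0.8034]
orientation: [0.251, 2.205, 2.015]
contact_force: [1.0, 0.3, -0.4]
grip_width: 0.0498
gripper_force: 0.0
```

```bash
python3 log.py; cat > kin.py <<'E'
# model: Rz(-q1) Tz(H) Ry(q2) Rz(-q3) [s,0,L1] Ry(q4) [e,0,L2a].. Rz(-q5) Ry(q6) [w,y,L3] Rz(-q7)
from h import *
import json
from scipy.optimize import least_squares
D=[dict(q=[-1.40011104,0.47762095,0.02234634,1.55615413,-0.01150283,1.1093004,-0.08303766],p=[0.18564024,0.64854534,0.2415715],o=[-0.43636,-3.11104,.00212]),
 dict(q=[-1.4427,.4781,-.0029,1.5538,-.0038,1.1099,-.091],p=[.14486,.65936,.24183],o=[-.3417,-3.11825,.0002])]+[json.loads(l) for l in open('log.jl')]
rz=lambda a:R.from_euler('z',-a).as_matrix()
ry=lambda a:R.from_euler('y',a).as_matrix()
def fk(q,x,allp=False):
    H,s0x,y,L1,e1,L2,e2,w,L3=x
    M=rz(q[0]);p=np.array([0,0,H]);pts=[p]
    M=M@ry(q[1]); M=M@rz(q[2]); p=p+M@[e1,y,L1]; pts.append(p)
    M=M@ry(q[3]); M=M@rz(q[4]); p=p+M@[e2,s0x,L2]; pts.append(p)
    M=M@ry(q[5]); M=M@rz(q[6]); p=p+M@rz(-q[6])@[w,0,L3]; pts.append(p)
    return (p,M,pts)
def fit():
    def res(x):
        return np.r_[np.concatenate([fk(d['q'],x)[0]-d['p'] for d in D]),(x-x0)*1e-3]
    x0=np.array([.36,0,0,.42,0,.4,0,0.08,.31])
    s=least_squares(res,x0); return s.x,s.fun
if __name__=='__main__':
    x,f=fit(); print(x.round(4)); print(f[:-9].reshape(-1,3).round(4))
    for d in D[-2:]:
        p,M,pts=fk(d['q'],x); print(M.round(3),R.from_rotvec(d['o']).as_matrix().round(3)); print(np.round(pts,3))
E
python3 kin.py
```

```text
1.57 [-1.198 -0.337 -0.226  1.834  0.326  0.17  -0.408] [0.136 0.59  0.803] toolz [ 0.218  0.972 -0.09 ] toolx [-0.976  0.219  0.006] [ 1.   0.3 -0.4]
[ 3.013e-01 -4.000e-04 -6.200e-02  5.243e-01 -1.130e-02  4.816e-01
  1.450e-02 -1.680e-02  3.031e-01]
[[ 0.0003 -0.0003  0.    ]
 [ 0.0002  0.0004 -0.0003]
 [-0.0006 -0.0004  0.0002]
 [-0.0006 -0.     -0.0002]
 [ 0.0007  0.0002  0.0002]]
[[-0.082 -0.976  0.201]
 [-0.332  0.217  0.918]
 [-0.94   0.009 -0.342]] [[-0.976  0.082  0.201]
 [ 0.217  0.332  0.918]
 [ 0.009  0.94  -0.342]]
[[ 0.     0.     0.301]
 [ 0.02  -0.167  0.802]
 [ 0.079  0.302  0.71 ]
 [ 0.133  0.587  0.62 ]]
[[-0.026 -0.976  0.218]
 [-0.087  0.219  0.972]
 [-0.996  0.006 -0.09 ]] [[-0.976  0.026  0.218]
 [ 0.219  0.087  0.972]
 [ 0.006  0.996 -0.09 ]]
[[ 0.     0.     0.301]
 [-0.003 -0.182  0.797]
 [ 0.076  0.293  0.816]
 [ 0.136  0.59   0.804]]
```

```bash
cat > ik.py <<'E'
from kin import *
lo=np.array([-2.96,-.34,-1.41,.24,-1.37,.17,-2.96]);hi=np.array([2.96,2.1,1.46,2.44,4.51,1.92,2.96])
X,_=fit()
def pose(q):
    p,M,pts=fk(q,X); return p,M@R.from_euler('z',np.pi/2).as_matrix(),pts
def ik(p,M=None,tz=None,q0=None,w=.02):
    q0=np.clip(q0,lo+.01,hi-.01)
    def res(q):
        a,N,_=pose(q); e=R.from_matrix(N@M.T).as_rotvec() if M is not None else N[:,2]-tz
        return np.r_[(a-p)*10,e*3,w*(q-q0)*.1]
    s=least_squares(res,q0,bounds=(lo+.005,hi-.005)); return s.x,np.linalg.norm(s.fun[:6])
E
python3 - <<'E'
from ik import *
d=D[-1]; print('check',pose(d['q'])[1].round(3).tolist())
qA=np.array([-1.30,-.30,0,1.05,0,.22,0]); p,M,pts=pose(qA); print('A',p.round(3),M.round(3).tolist(),np.round(pts,3).tolist())
for name,t in dict(start=(.325,-.303,.078),end=(.335,-.247,.078),above=(.325,-.303,.25)).items():
  for tilt in(0,.15,.3):
    t=np.array(t);u=np.r_[t[:2]/np.hypot(*t[:2]),0]
    tz=-np.cos(tilt)*np.array([0,0,1])-np.sin(tilt)*u
    q,e=ik(t,tz=tz,q0=[.7,-.1,0,2.2,0,1,1.5]); print(name,tilt,q.round(2),round(e,4),np.round(pose(q)[2],2).tolist())
E
```

```text
check [[-0.976, 0.026, 0.218], [0.219, 0.087, 0.972], [0.006, 0.996, -0.09]]
A [0.171 0.382 1.327] [[-0.964, -0.151, 0.221], [0.267, -0.545, 0.795], [-0.0, 0.825, 0.565]] [[0.0, 0.0, 0.301], [0.015, -0.176, 0.799], [0.106, 0.15, 1.141], [0.171, 0.382, 1.327]]
start 0 [ 0.66  0.36 -0.06  2.21  0.04  0.57  1.5 ] 0.0 [[0.0, 0.0, 0.3], [0.1, -0.16, 0.79], [0.31, -0.29, 0.38], [0.32, -0.3, 0.08]]
start 0.15 [ 0.67  0.42 -0.06  2.11  0.    0.76  1.5 ] 0.0 [[0.0, 0.0, 0.3], [0.12, -0.18, 0.78], [0.34, -0.32, 0.38], [0.32, -0.3, 0.08]]
start 0.3 [ 0.68  0.49 -0.05  2.01 -0.01  0.94  1.5 ] 0.0 [[0.0, 0.0, 0.3], [0.15, -0.2, 0.77], [0.38, -0.35, 0.37], [0.32, -0.3, 0.08]]
end 0 [ 0.58  0.33 -0.11  2.27  0.07  0.55  1.5 ] 0.0 [[0.0, 0.0, 0.3], [0.1, -0.14, 0.8], [0.32, -0.24, 0.38], [0.33, -0.25, 0.08]]
end 0.15 [ 0.59  0.39 -0.11  2.17  0.03  0.74  1.5 ] 0.0 [[0.0, 0.0, 0.3], [0.13, -0.16, 0.79], [0.36, -0.27, 0.38], [0.33, -0.25, 0.08]]
end 0.3 [ 0.6   0.46 -0.1   2.07  0.01  0.91  1.5 ] 0.0 [[0.0, 0.0, 0.3], [0.15, -0.18, 0.77], [0.39, -0.29, 0.37], [0.33, -0.25, 0.08]]
above 0 [ 0.65  0.07 -0.05  2.07  0.    1.    1.5 ] 0.0 [[0.0, 0.0, 0.3], [-0.02, -0.07, 0.82], [0.31, -0.29, 0.55], [0.32, -0.3, 0.25]]
above 0.15 [ 0.66  0.15 -0.04  1.98 -0.01  1.16  1.5 ] 0.0 [[0.0, 0.0, 0.3], [0.02, -0.09, 0.82], [0.34, -0.32, 0.55], [0.32, -0.3, 0.25]]
above 0.3 [ 0.66  0.24 -0.04  1.89 -0.03  1.31  1.5 ] 0.0 [[0.0, 0.0, 0.3], [0.05, -0.12, 0.81], [0.38, -0.35, 0.54], [0.32, -0.3, 0.25]]
```

```bash
cat > plan.py <<'E'
from ik import *
import sys,json
def plan(goals,smooth=1):
    q=np.array(r.get_obs()['joints']); Q=[q]
    for g in goals:
        g=np.array(g,float); a=Q[-1]; n=1
        while True:
            s=[a+(g-a)*k/n for k in range(n+1)]; ps=[pose(x) for x in s]
            ok=all(np.linalg.norm(ps[i+1][0]-ps[i][0])<.039 and R.from_matrix(ps[i+1][1]@ps[i][1].T).magnitude()<np.radians(6.7) for i in range(n)) and (abs(g-a)/n<[.12,.12,.16,.16,.16,.16,.16]).all()
            if ok: break
            n+=1
        Q+=s[1:]
    P=[pose(x) for x in Q]
    for c in range(0,len(Q)-1,5):
        p0,M0,_=P[c]; out=[]
        for p,M,_ in P[c+1:c+6]:
            d=(p-p0)*1000; e=np.degrees(R.from_matrix(M@M0.T).as_rotvec())
            out.append(dict(zip(('dx','dy','dz','rx','ry','rz'),[float(v) for v in np.r_[d.round(0),(e*2).round()/2]])))
        print(json.dumps(out).replace('.0,',',').replace('.0}','}'),P[min(c+5,len(P)-1)][0].round(3))
if __name__=='__main__': plan(json.loads(sys.argv[1]))
E
python3 plan.py '[[-1.25,-0.30,-0.05,1.05,0.05,0.22,-0.1],[0.65,-0.30,-0.05,1.05,0.05,0.22,0.2]]'
```

```text
[{"dx": 3, "dy": -1, "dz": 38, "rx": 2.5, "ry": -0.5, "rz": -0}, {"dx": 6, "dy": -4, "dz": 77, "rx": 5.5, "ry": -0.5, "rz": -0}, {"dx": 10, "dy": -10, "dz": 115, "rx": 8, "ry": -1, "rz": -0.5}, {"dx": 13, "dy": -17, "dz": 153, "rx": 10.5, "ry": -1.5, "rz": -0.5}, {"dx": 15, "dy": -25, "dz": 190, "rx": 13, "ry": -2, "rz": -0.5}] [0.152 0.565 0.994]
[{"dx": 3, "dy": -11, "dz": 37, "rx": 2.5, "ry": -0.5, "rz": -0}, {"dx": 5, "dy": -23, "dz": 73, "rx": 5, "ry": -1, "rz": -0.5}, {"dx": 7, "dy": -37, "dz": 109, "rx": 8, "ry": -1.5, "rz": -0.5}, {"dx": 8, "dy": -53, "dz": 144, "rx": 10.5, "ry": -2, "rz": -0.5}, {"dx": 10, "dy": -70, "dz": 178, "rx": 13, "ry": -2.5, "rz": -1}] [0.161 0.495 1.172]
[{"dx": 1, "dy": -19, "dz": 33, "rx": 2.5, "ry": -0.5, "rz": -0}, {"dx": 1, "dy": -40, "dz": 65, "rx": 5, "ry": -1, "rz": -0.5}, {"dx": 1, "dy": -62, "dz": 97, "rx": 7.5, "ry": -2, "rz": -0.5}, {"dx": 0, "dy": -85, "dz": 127, "rx": 10.5, "ry": -2.5, "rz": -1}, {"dx": -1, "dy": -110, "dz": 156, "rx": 13, "ry": -3.5, "rz": -1.5}] [0.16  0.385 1.327]
[{"dx": 34, "dy": -16, "dz": 0, "rx": -0, "ry": -0.5
[... 766 characters left out ...]
y": -0.5, "rz": -11.5}, {"dx": 15, "dy": -112, "dz": 0, "rx": -2, "ry": -0.5, "rz": -17}, {"dx": 14, "dy": -150, "dz": 0, "rx": -2.5, "ry": -0.5, "rz": -22.5}, {"dx": 8, "dy": -187, "dz": -0, "rx": -3.5, "ry": -0.5, "rz": -28}] [ 0.41  -0.075  1.327]
[{"dx": -8, "dy": -37, "dz": 0, "rx": -0.5, "ry": 0, "rz": -5.5}, {"dx": -20, "dy": -73, "dz": 0, "rx": -1.5, "ry": 0, "rz": -11.5}, {"dx": -35, "dy": -107, "dz": 0, "rx": -2, "ry": 0.5, "rz": -17}, {"dx": -53, "dy": -140, "dz": 0, "rx": -2.5, "ry": 0.5, "rz": -22.5}, {"dx": -74, "dy": -172, "dz": 0, "rx": -3.5, "ry": 1, "rz": -28}] [ 0.336 -0.247  1.327]
[{"dx": -24, "dy": -29, "dz": 0, "rx": -0.5, "ry": 0.5, "rz": -5.5}] [ 0.313 -0.276  1.327]
```

Call:
send_rows(deltas=[{"dx": 3,"dy": -1,"dz": 38,"rx": 2.5,"ry": -0.5,"rz": 0},{"dx": 6,"dy": -4,"dz": 77,"rx": 5.5,"ry": -0.5,"rz": 0},{"dx": 10,"dy": -10,"dz": 115,"rx": 8,"ry": -1,"rz": -0.5},{"dx": 13,"dy": -17,"dz": 153,"rx": 10.5,"ry": -1.5,"rz": -0.5},{"dx": 15,"dy": -25,"dz": 190,"rx": 13,"ry": -2,"rz": -0.5}])

```text
clock: 1.98
tcp_pos: [0.15, 0.565, 0.9937]
orientation: [0.245, 1.951, 2.248]
contact_force: [0.6, 0.6, -0.3]
grip_width: 0.0498
gripper_force: 0.0
```

```bash
python3 log.py
```

```text
1.98 [-1.277 -0.331 -0.13   1.578  0.33   0.196 -0.38 ] [0.15  0.565 0.994] toolz [0.224 0.965 0.138] toolx [-0.975  0.223  0.022] [ 0.6  0.6 -0.3]
```

Call:
send_rows(deltas=[{"dx": 3,"dy": -11,"dz": 37,"rx": 2.5,"ry": -0.5,"rz": 0},{"dx": 5,"dy": -23,"dz": 73,"rx": 5,"ry": -1,"rz": -0.5},{"dx": 7,"dy": -37,"dz": 109,"rx": 8,"ry": -1.5,"rz": -0.5},{"dx": 8,"dy": -53,"dz": 144,"rx": 10.5,"ry": -2,"rz": -0.5},{"dx": 10,"dy": -70,"dz": 178,"rx": 13,"ry": -2.5,"rz": -1}])

```text
clock: 2.4
tcp_pos: [0.16, 0.4947, 1.1715]
orientation: [0.237, 1.666, 2.441]
contact_force: [0.4, 0.4, 0.8]
grip_width: 0.0498
gripper_force: 0.0
```

Call:
send_rows(deltas=[{"dx": 1,"dy": -19,"dz": 33,"rx": 2.5,"ry": -0.5,"rz": 0},{"dx": 1,"dy": -40,"dz": 65,"rx": 5,"ry": -1,"rz": -0.5},{"dx": 1,"dy": -62,"dz": 97,"rx": 7.5,"ry": -2,"rz": -0.5},{"dx": 0,"dy": -85,"dz": 127,"rx": 10.5,"ry": -2.5,"rz": -1},{"dx": -1,"dy": -110,"dz": 156,"rx": 13,"ry": -3.5,"rz": -1.5}])

```text
clock: 2.82
tcp_pos: [0.1585, 0.3846, 1.3273]
orientation: [0.21, 1.352, 2.589]
contact_force: [-0.2, 0.9, -0.7]
grip_width: 0.0503
gripper_force: 0.0
```

```bash
python3 log.py; python3 plan.py '[[0.65,-0.30,-0.05,1.05,0.05,0.22,0.2]]'
```

```text
2.82 [-1.369 -0.323 -0.007  1.07   0.297  0.228 -0.28 ] [0.158 0.385 1.327] toolz [0.223 0.792 0.568] toolx [-0.967  0.252  0.028] [-0.2  0.9 -0.7]
[{"dx": 34, "dy": -16, "dz": 0, "rx": -0, "ry": -0.5, "rz": -5.5}, {"dx": 67, "dy": -34, "dz": 0, "rx": -0.5, "ry": -1, "rz": -11.5}, {"dx": 97, "dy": -56, "dz": 1, "rx": -1, "ry": -2, "rz": -17}, {"dx": 126, "dy": -80, "dz": 1, "rx": -1, "ry": -2.5, "rz": -22.5}, {"dx": 153, "dy": -106, "dz": 1, "rx": -1.5, "ry": -3, "rz": -28}] [0.311 0.277 1.328]
[{"dx": 24, "dy": -29, "dz": 0, "rx": -0.5, "ry": -0.5, "rz": -5.5}, {"dx": 45, "dy": -60, "dz": 0, "rx": -1, "ry": -1, "rz": -11.5}, {"dx": 64, "dy": -93, "dz": 1, "rx": -1.5, "ry": -1.5, "rz": -17}, {"dx": 79, "dy": -127, "dz": 1, "rx": -2, "ry": -1.5, "rz": -22.5}, {"dx": 91, "dy": -163, "dz": 1, "rx": -3, "ry": -2, "rz": -28}] [0.402 0.114 1.329]
[{"dx": 9, "dy": -37, "dz": 0, "rx": -0.5, "ry": -0, "rz": -5.5}, {"dx": 15, "dy": -74, "dz": 1, "rx": -1.5, "ry": -0.5, "rz": -11.5}, {"dx": 17, "dy": -112, "dz": 1, "rx": -2, "ry": -0.5, "rz": -17}, {"dx": 16, "dy": -150, "dz": 1, "rx": -2.5, "ry": -0.5, "rz": -22.5}, {"dx": 11, "dy": -188, "dz": 1, "rx": -3.5, "ry": -0.5, "rz": -28}] [ 0.413 -0.074  1.33 ]
[{"dx": -8, "dy": -37, "dz": 0, "rx": -0.5, "ry": 0, "rz": -5.5}, {"dx": -19, "dy": -73, "dz": 1, "rx": -1.5, "ry": 0, "rz": -11.5}, {"dx": -34, "dy": -109, "dz": 1, "rx": -2, "ry": 0.5, "rz": -17}, {"dx": -52, "dy": -142, "dz": 1, "rx": -2.5, "ry": 0.5, "rz": -22.5}, {"dx": -73, "dy": -174, "dz": 1, "rx": -3, "ry": 1, "rz": -28}] [ 0.34  -0.248  1.332]
[{"dx": -24, "dy": -30, "dz": 0, "rx": -0.5, "ry": 0.5, "rz": -5.5}] [ 0.317 -0.278  1.332]
```

Call:
send_rows(deltas=[{"dx": 34,"dy": -16,"dz": 0,"rx": 0,"ry": -0.5,"rz": -5.5},{"dx": 67,"dy": -34,"dz": 0,"rx": -0.5,"ry": -1,"rz": -11.5},{"dx": 97,"dy": -56,"dz": 1,"rx": -1,"ry": -2,"rz": -17},{"dx": 126,"dy": -80,"dz": 1,"rx": -1,"ry": -2.5,"rz": -22.5},{"dx": 153,"dy": -106,"dz": 1,"rx": -1.5,"ry": -3,"rz": -28}])

```text
clock: 3.23
tcp_pos: [0.3131, 0.2787, 1.3267]
orientation: [0.411, 1.144, 2.148]
contact_force: [0.5, 0.9, 0.5]
grip_width: 0.05
gripper_force: 0.0
```

```bash
python3 log.py
```

```text
3.23 [-0.986 -0.324  0.02   1.071  0.43   0.237 -0.306] [0.313 0.279 1.327] toolz [0.547 0.615 0.568] toolx [-0.732  0.68  -0.031] [0.5 0.9 0.5]
```

Call:
send_rows(deltas=[{"dx": 24,"dy": -29,"dz": 0,"rx": -0.5,"ry": -0.5,"rz": -5.5},{"dx": 45,"dy": -60,"dz": 0,"rx": -1,"ry": -1,"rz": -11.5},{"dx": 64,"dy": -93,"dz": 1,"rx": -1.5,"ry": -1.5,"rz": -17},{"dx": 79,"dy": -127,"dz": 1,"rx": -2,"ry": -1.5,"rz": -22.5},{"dx": 91,"dy": -163,"dz": 1,"rx": -3,"ry": -2,"rz": -28}])

```text
clock: 3.65
tcp_pos: [0.4038, 0.1154, 1.3275]
orientation: [0.562, 0.96, 1.689]
contact_force: [1.3, 0.1, 0.8]
grip_width: 0.05
gripper_force: 0.0
```

```bash
python3 log.py
```

```text
3.65 [-0.617 -0.328  0.05   1.066  0.545  0.258 -0.306] [0.404 0.115 1.328] toolz [0.761 0.319 0.565] toolx [-0.326  0.941 -0.093] [1.3 0.1 0.8]
```

Call:
send_rows(deltas=[{"dx": 9,"dy": -37,"dz": 0,"rx": -0.5,"ry": 0,"rz": -5.5},{"dx": 15,"dy": -74,"dz": 1,"rx": -1.5,"ry": -0.5,"rz": -11.5},{"dx": 17,"dy": -112,"dz": 1,"rx": -2,"ry": -0.5,"rz": -17},{"dx": 16,"dy": -150,"dz": 1,"rx": -2.5,"ry": -0.5,"rz": -22.5},{"dx": 11,"dy": -188,"dz": 1,"rx": -3.5,"ry": -0.5,"rz": -28}])

```text
clock: 4.07
tcp_pos: [0.4143, -0.073, 1.3285]
orientation: [0.685, 0.786, 1.221]
contact_force: [1.0, 0.3, 0.4]
grip_width: 0.0504
gripper_force: 0.0
```

Call:
send_rows(deltas=[{"dx": -8,"dy": -37,"dz": 0,"rx": -0.5,"ry": 0,"rz": -5.5},{"dx": -19,"dy": -73,"dz": 1,"rx": -1.5,"ry": 0,"rz": -11.5},{"dx": -34,"dy": -109,"dz": 1,"rx": -2,"ry": 0.5,"rz": -17},{"dx": -52,"dy": -142,"dz": 1,"rx": -2.5,"ry": 0.5,"rz": -22.5},{"dx": -73,"dy": -174,"dz": 1,"rx": -3,"ry": 1,"rz": -28}])

```text
clock: 4.48
tcp_pos: [0.3403, -0.247, 1.3295]
orientation: [0.789, 0.615, 0.749]
contact_force: [0.4, -0.8, -0.5]
grip_width: 0.0499
gripper_force: 0.0
```

```bash
python3 log.py; python3 - <<'E'
from plan import *
q=r.get_obs()['joints']
g,e=ik(np.array([.325,-.305,.25]),tz=np.array([0,0,-1.]),q0=[.66,.07,-.05,2.07,0,1,1.3]); print(g.round(3),e,pose(g)[1].round(2).tolist())
m=[q[0]+.1,-.28,-.05,1.7,0.05,.35,.7]
print(np.round(pose(m)[2],3).tolist())
plan([m,g])
E
```

```text
4.48 [ 0.197 -0.331  0.086  1.056  0.633  0.287 -0.209] [ 0.34  -0.247  1.33 ] toolz [ 0.726 -0.397  0.562] toolx [ 0.588  0.781 -0.207] [ 0.4 -0.8 -0.5]
[ 0.662  0.08  -0.048  2.065  0.005  0.997  1.3  ] 1.42246828645179e-08 [[-0.64, 0.77, 0.0], [0.77, 0.64, -0.0], [-0.0, 0.0, -1.0]]
[[0.0, 0.0, 0.304], [-0.165, -0.024, 0.812], [0.298, -0.131, 0.864], [0.592, -0.211, 0.82]]
[{"dx": 27, "dy": -1, "dz": -26, "rx": -0.5, "ry": 3.5, "rz": -0}, {"dx": 52, "dy": -1, "dz": -54, "rx": -1, "ry": 7, "rz": -0}, {"dx": 76, "dy": -1, "dz": -82, "rx": -1.5, "ry": 10.5, "rz": -0}, {"dx": 99, "dy": -0, "dz": -111, "rx": -2, "ry": 13.5, "rz": -0}, {"dx": 120, "dy": 1, "dz": -142, "rx": -2.5, "ry": 17, "rz": -0}] [ 0.459 -0.247  1.187]
[{"dx": 20, "dy": 1, "dz": -31, "rx": -0.5, "ry": 3.5, "rz": 0}, {"dx": 38, "dy": 3, "dz": -63, "rx": -1, "ry": 6.5, "rz": 0.5}, {"dx": 55, "dy": 5, "dz": -95, "rx": -2, "ry": 10, "rz": 1}, {"dx": 70, "dy": 8, "dz": -128, "rx": -2.5, "ry": 13.5, "rz": 1.5}, {"dx": 84, "dy": 11, "dz": -161, "rx": -3, "ry": 16.5, "rz": 2}] [ 0.543 -0.236  1.025]
[{"dx": 12, "dy": 3, "dz"
[... 1121 characters left out ...]
11, "dz": -60, "rx": 1.5, "ry": 8, "rz": 0.5}, {"dx": -48, "dy": -14, "dz": -88, "rx": 2.5, "ry": 12, "rz": 0.5}, {"dx": -66, "dy": -16, "dz": -115, "rx": 4, "ry": 15.5, "rz": 1}, {"dx": -85, "dy": -17, "dz": -141, "rx": 5, "ry": 19.5, "rz": 1.5}] [ 0.455 -0.325  0.374]
[{"dx": -20, "dy": 0, "dz": -24, "rx": 1.5, "ry": 3.5, "rz": 0.5}, {"dx": -41, "dy": 2, "dz": -47, "rx": 3, "ry": 7.5, "rz": 1}, {"dx": -63, "dy": 5, "dz": -69, "rx": 5, "ry": 11, "rz": 1.5}, {"dx": -85, "dy": 9, "dz": -89, "rx": 7, "ry": 14, "rz": 2}, {"dx": -108, "dy": 14, "dz": -107, "rx": 9, "ry": 17.5, "rz": 3}] [ 0.348 -0.311  0.267]
[{"dx": -23, "dy": 6, "dz": -17, "rx": 2.5, "ry": 3, "rz": 0.5}] [ 0.325 -0.305  0.25 ]
```

```bash
python3 - <<'E'
from plan import *
q=r.get_obs()['joints']
g,e=ik(np.array([.325,-.305,.26]),tz=np.array([0,0,-1.]),q0=[.66,.07,-.05,2.07,0,1,-1.4],w=.002); print(g.round(3),e,pose(g)[1].round(2).tolist())
m=[.65,-.30,-.05,1.35,0.3,.28,-.5]; m2=[.67,-.25,-.05,1.75,.1,.5,-1.]
print(np.round(pose(m)[2],3).tolist(),np.round(pose(m2)[2],3).tolist())
plan([m,m2,g])
E
```

```text
[ 0.662  0.067 -0.048  2.054  0.004  1.021 -1.4  ] 5.307281398042129e-10 [[0.9, -0.43, 0.0], [-0.43, -0.9, -0.0], [0.0, 0.0, -1.0]]
[[0.0, 0.0, 0.304], [-0.171, 0.041, 0.809], [0.183, -0.194, 1.028], [0.413, -0.376, 1.12]] [[0.0, 0.0, 0.304], [-0.15, 0.028, 0.816], [0.243, -0.243, 0.83], [0.467, -0.422, 0.718]]
[{"dx": 15, "dy": -12, "dz": -23, "rx": 3.5, "ry": 1, "rz": 0.5}, {"dx": 29, "dy": -25, "dz": -47, "rx": 7, "ry": 1.5, "rz": 1}, {"dx": 41, "dy": -40, "dz": -72, "rx": 10.5, "ry": 2.5, "rz": 1.5}, {"dx": 52, "dy": -55, "dz": -98, "rx": 14.5, "ry": 2.5, "rz": 1.5}, {"dx": 60, "dy": -73, "dz": -124, "rx": 18.5, "ry": 3, "rz": 1.5}] [ 0.4   -0.32   1.204]
[{"dx": 7, "dy": -18, "dz": -27, "rx": 4, "ry": 0, "rz": -0}, {"dx": 11, "dy": -37, "dz": -55, "rx": 8.5, "ry": 0, "rz": -0.5}, {"dx": 14, "dy": -56, "dz": -84, "rx": 12.5, "ry": -0.5, "rz": -1}, {"dx": 26, "dy": -66, "dz": -119, "rx": 17.5, "ry": 0.5, "rz": -0.5}, {"dx": 36, "dy": -75, "dz": -154, "rx": 22.5, "ry": 1, "rz": -0}] [ 0.436 -0.395  1.05 ]
[{"dx": 9, "dy": -8, "dz": -36, "rx": 5, "ry": 0.5, "rz": 0.5}, {"dx": 17, "d
[... 912 characters left out ...]
81, "rx": 19, "ry": 12.5, "rz": -6}] [ 0.448 -0.407  0.499]
[{"dx": -9, "dy": 7, "dz": -33, "rx": 3.5, "ry": 2.5, "rz": -1.5}, {"dx": -19, "dy": 16, "dz": -65, "rx": 7, "ry": 5.5, "rz": -3}, {"dx": -31, "dy": 25, "dz": -95, "rx": 10.5, "ry": 8.5, "rz": -4.5}, {"dx": -44, "dy": 36, "dz": -123, "rx": 14, "ry": 11.5, "rz": -6}, {"dx": -58, "dy": 48, "dz": -150, "rx": 17, "ry": 14.5, "rz": -7.5}] [ 0.39  -0.36   0.349]
[{"dx": -15, "dy": 13, "dz": -25, "rx": 3, "ry": 3, "rz": -1.5}, {"dx": -31, "dy": 26, "dz": -48, "rx": 6, "ry": 6, "rz": -3.5}, {"dx": -48, "dy": 40, "dz": -69, "rx": 9, "ry": 9.5, "rz": -5}, {"dx": -65, "dy": 55, "dz": -89, "rx": 12, "ry": 13, "rz": -6.5}] [ 0.325 -0.305  0.26 ]
```

Call:
send_rows(deltas=[{"dx": 15,"dy": -12,"dz": -23,"rx": 3.5,"ry": 1,"rz": 0.5},{"dx": 29,"dy": -25,"dz": -47,"rx": 7,"ry": 1.5,"rz": 1},{"dx": 41,"dy": -40,"dz": -72,"rx": 10.5,"ry": 2.5,"rz": 1.5},{"dx": 52,"dy": -55,"dz": -98,"rx": 14.5,"ry": 2.5,"rz": 1.5},{"dx": 60,"dy": -73,"dz": -124,"rx": 18.5,"ry": 3,"rz": 1.5}])

```text
clock: 4.9
tcp_pos: [0.4021, -0.3184, 1.2042]
orientation: [1.104, 0.558, 0.873]
contact_force: [2.1, -0.1, 0.9]
grip_width: 0.0497
gripper_force: 0.0
```

Call:
send_rows(deltas=[{"dx": 7,"dy": -18,"dz": -27,"rx": 4,"ry": 0,"rz": 0},{"dx": 11,"dy": -37,"dz": -55,"rx": 8.5,"ry": 0,"rz": -0.5},{"dx": 14,"dy": -56,"dz": -84,"rx": 12.5,"ry": -0.5,"rz": -1},{"dx": 26,"dy": -66,"dz": -119,"rx": 17.5,"ry": 0.5,"rz": -0.5},{"dx": 36,"dy": -75,"dz": -154,"rx": 22.5,"ry": 1,"rz": 0}])

```text
clock: 5.32
tcp_pos: [0.4367, -0.3944, 1.0502]
orientation: [1.468, 0.407, 0.997]
contact_force: [-0.3, -0.0, -0.7]
grip_width: 0.0496
gripper_force: 0.0
```

```bash
python3 log.py
```

```text
5.32 [ 0.484 -0.301  0.045  1.42   0.464  0.355 -0.749] [ 0.437 -0.394  1.05 ] toolz [ 0.768 -0.628  0.126] toolx [0.563 0.756 0.334] [-0.3 -0.  -0.7]
```

Call:
send_rows(deltas=[{"dx": 9,"dy": -8,"dz": -36,"rx": 5,"ry": 0.5,"rz": 0.5},{"dx": 17,"dy": -15,"dz": -73,"rx": 9.5,"ry": 1,"rz": 0.5},{"dx": 23,"dy": -20,"dz": -110,"rx": 14.5,"ry": 1.5,"rz": 0},{"dx": 28,"dy": -25,"dz": -147,"rx": 19.5,"ry": 2,"rz": 0},{"dx": 32,"dy": -28,"dz": -184,"rx": 24.5,"ry": 2.5,"rz": -0.5}])

```text
clock: 5.73
tcp_pos: [0.4689, -0.4216, 0.8656]
orientation: [1.875, 0.225, 1.091]
contact_force: [0.1, 0.0, 0.1]
grip_width: 0.0501
gripper_force: 0.0
```

```bash
python3 log.py; python3 - <<'E'
from plan import *
q=r.get_obs()['joints']; print(np.round(pose(q)[2],3).tolist())
m2=[.67,-.25,-.05,1.75,.1,.5,-1.];g=[ 0.662,0.067,-0.048,2.054,0.004,1.021,-1.4]
plan([m2,g])
E
```

```text
5.73 [ 0.503 -0.276  0.052  1.602  0.315  0.444 -0.942] [ 0.469 -0.422  0.866] toolz [ 0.761 -0.623 -0.18 ] toolx [0.59  0.549 0.592] [0.1 0.  0.1]
[[0.0, 0.0, 0.305], [-0.171, 0.013, 0.811], [0.23, -0.231, 0.905], [0.469, -0.42, 0.866]]
[{"dx": 2, "dy": -2, "dz": -37, "rx": 4.5, "ry": 1, "rz": -0.5}, {"dx": 2, "dy": -2, "dz": -75, "rx": 9, "ry": 1.5, "rz": -1.5}, {"dx": 1, "dy": -3, "dz": -112, "rx": 14, "ry": 2.5, "rz": -2.5}, {"dx": -1, "dy": -2, "dz": -148, "rx": 18.5, "ry": 3, "rz": -3.5}, {"dx": -0, "dy": -3, "dz": -187, "rx": 22.5, "ry": 5.5, "rz": -5}] [ 0.468 -0.423  0.68 ]
[{"dx": -1, "dy": 0, "dz": -38, "rx": 4, "ry": 2.5, "rz": -1}, {"dx": -3, "dy": 2, "dz": -75, "rx": 7.5, "ry": 5, "rz": -2}, {"dx": -7, "dy": 5, "dz": -112, "rx": 11.5, "ry": 7.5, "rz": -3}, {"dx": -13, "dy": 10, "dz": -147, "rx": 15, "ry": 10, "rz": -4.5}, {"dx": -20, "dy": 16, "dz": -181, "rx": 19, "ry": 12.5, "rz": -6}] [ 0.448 -0.408  0.498]
[{"dx": -9, "dy": 7, "dz": -33, "rx": 3.5, "ry": 2.5, "rz": -1.5}, {"dx": -19, "dy": 16, "dz": -65, "rx": 7, "ry": 5.5, "rz": -3}, {"dx": -31, "dy": 25, "dz": -95, "rx": 10.5, "ry": 8.5, "rz": -4.5}, {"dx": -44, "dy": 36, "dz": -123, "rx": 13.5, "ry": 11.5, "rz": -6}, {"dx": -58, "dy": 48, "dz": -150, "rx": 17, "ry": 14.5, "rz": -7.5}] [ 0.39  -0.36   0.348]
[{"dx": -15, "dy": 13, "dz": -25, "rx": 3, "ry": 3, "rz": -1.5}, {"dx": -31, "dy": 26, "dz": -48, "rx": 6, "ry": 6, "rz": -3.5}, {"dx": -48, "dy": 40, "dz": -70, "rx": 9, "ry": 9.5, "rz": -5}, {"dx": -65, "dy": 55, "dz": -89, "rx": 12, "ry": 13, "rz": -6.5}] [ 0.325 -0.305  0.259]
```

Call:
send_rows(deltas=[{"dx": 2,"dy": -2,"dz": -37,"rx": 4.5,"ry": 1,"rz": -0.5},{"dx": 2,"dy": -2,"dz": -75,"rx": 9,"ry": 1.5,"rz": -1.5},{"dx": 1,"dy": -3,"dz": -112,"rx": 14,"ry": 2.5,"rz": -2.5},{"dx": -1,"dy": -2,"dz": -148,"rx": 18.5,"ry": 3,"rz": -3.5},{"dx": 0,"dy": -3,"dz": -187,"rx": 22.5,"ry": 5.5,"rz": -5}])

```text
clock: 6.15
tcp_pos: [0.4676, -0.4242, 0.6795]
orientation: [2.264, -0.023, 1.041]
contact_force: [0.7, -0.0, 0.1]
grip_width: 0.0499
gripper_force: 0.0
```

Call:
send_rows(deltas=[{"dx": -1,"dy": 0,"dz": -38,"rx": 4,"ry": 2.5,"rz": -1},{"dx": -3,"dy": 2,"dz": -75,"rx": 7.5,"ry": 5,"rz": -2},{"dx": -7,"dy": 5,"dz": -112,"rx": 11.5,"ry": 7.5,"rz": -3},{"dx": -13,"dy": 10,"dz": -147,"rx": 15,"ry": 10,"rz": -4.5},{"dx": -20,"dy": 16,"dz": -181,"rx": 19,"ry": 12.5,"rz": -6}])

```text
clock: 6.57
tcp_pos: [0.4484, -0.4076, 0.498]
orientation: [2.635, -0.232, 0.773]
contact_force: [0.0, -0.5, 0.1]
grip_width: 0.0496
gripper_force: 0.0
```

```bash
python3 log.py
```

```text
6.57 [ 0.534 -0.123  0.062  1.867  0.106  0.717 -1.204] [ 0.448 -0.408  0.498] toolz [ 0.485 -0.406 -0.775] toolx [ 0.835 -0.05   0.548] [ 0.  -0.5  0.1]
```

Call:
send_rows(deltas=[{"dx": -9,"dy": 7,"dz": -33,"rx": 3.5,"ry": 2.5,"rz": -1.5},{"dx": -19,"dy": 16,"dz": -65,"rx": 7,"ry": 5.5,"rz": -3},{"dx": -31,"dy": 25,"dz": -95,"rx": 10.5,"ry": 8.5,"rz": -4.5},{"dx": -44,"dy": 36,"dz": -123,"rx": 13.5,"ry": 11.5,"rz": -6},{"dx": -58,"dy": 48,"dz": -150,"rx": 17,"ry": 14.5,"rz": -7.5}])

```text
clock: 6.98
tcp_pos: [0.3902, -0.3594, 0.3487]
orientation: [2.922, -0.474, 0.38]
contact_force: [0.2, 0.3, 0.9]
grip_width: 0.0504
gripper_force: 0.0
```

```bash
python3 log.py; python3 - <<'E'
from plan import *
q=r.get_obs()['joints']; print(np.round(pose(q)[2],3).tolist())
g=[ 0.662,0.067,-0.048,2.054,0.004,1.021,-1.4]
plan([g])
import pickle
f=r.grab_frame('wrist'); pickle.dump(f,open('w1.pkl','wb')); cv2.imwrite('pics/w1.png',f['frame'])
E
```

```text
6.98 [ 0.543 -0.012  0.065  1.97   0.041  0.887 -1.306] [ 0.39  -0.359  0.349] toolz [ 0.223 -0.193 -0.956] toolx [ 0.918 -0.289  0.273] [0.2 0.3 0.9]
[[0.0, 0.0, 0.301], [-0.052, -0.051, 0.834], [0.31, -0.291, 0.638], [0.391, -0.359, 0.347]]
[{"dx": -16, "dy": 12, "dz": -24, "rx": 3, "ry": 3, "rz": -1.5}, {"dx": -32, "dy": 26, "dz": -47, "rx": 6, "ry": 6, "rz": -3.5}, {"dx": -49, "dy": 39, "dz": -68, "rx": 9, "ry": 9, "rz": -5}, {"dx": -67, "dy": 54, "dz": -87, "rx": 12, "ry": 12.5, "rz": -7}] [ 0.324 -0.305  0.261]
```

View pics/w1.png

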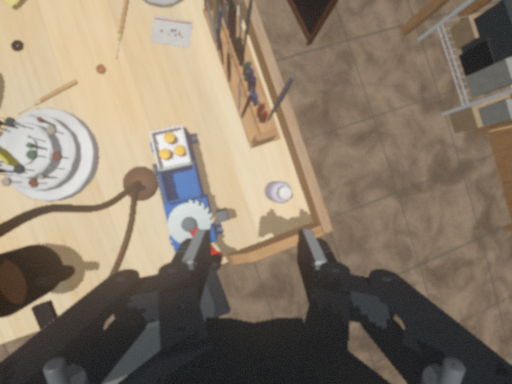

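The wrist view shows the tray at (174,148), the wheel at (190,222) and the bottle at (279,191). The knob is hidden behind the left finger. Next I'll go to the hover pose.

Call:
send_rows(deltas=[{"dx": -16,"dy": 12,"dz": -24,"rx": 3,"ry": 3,"rz": -1.5},{"dx": -32,"dy": 26,"dz": -47,"rx": 6,"ry": 6,"rz": -3.5},{"dx": -49,"dy": 39,"dz": -68,"rx": 9,"ry": 9,"rz": -5},{"dx": -66,"dy": 54,"dz": -87,"rx": 12,"ry": 12.5,"rz": -7}])

```text
clock: 7.37
tcp_pos: [0.3244, -0.3062, 0.2629]
orientation: [3.062, -0.692, -0.002]
contact_force: [0.2, 0.4, 0.2]
grip_width: 0.05
gripper_force: 0.0
```

```bash
python3 log.py; python3 - <<'E'
from h import *
import pickle
f=r.grab_frame('wrist'); pickle.dump(f,open('w2.pkl','wb')); cv2.imwrite('pics/w2.png',f['frame'])
E
```

```text
7.37 [ 5.470e-01  7.000e-02  7.100e-02  2.055e+00 -2.000e-03  1.017e+00
 -1.396e+00] [ 0.324 -0.306  0.263] toolz [-0.002 -0.002 -1.   ] toolx [ 0.903 -0.43  -0.001] [0.2 0.4 0.2]
```

View pics/w2.png

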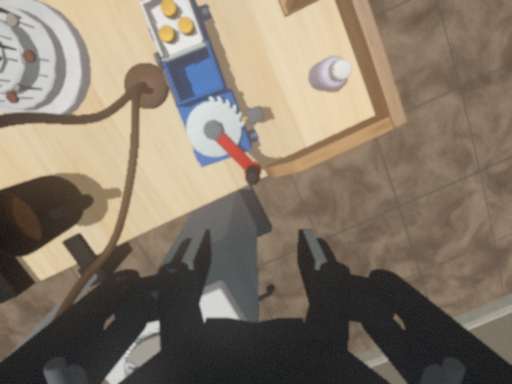

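The knob top is at about (253,175), the pivot hub at (214,130) and the tray at (178,25). The open fingers are below the knob in the picture. Now I'll measure.

```bash
cat > meas.py <<'E'
from h import *
def meas(f,roi,name=''):
    P=cloud(f); hsv=cv2.cvtColor(f['frame'],cv2.COLOR_BGR2HSV); ok=(f['z_map']>.05)
    u0,u1,v0,v1=roi; m=np.zeros(ok.shape,bool); m[v0:v1,u0:u1]=1; m&=ok
    # knob top: points within 95..110 mm
    k=m&(P[...,2]>.097)&(P[...,2]<.112); vs,us=np.nonzero(k)
    c=(us.mean(),vs.mean()); ray=onplane(f,[c],.103)[0]
    print(name,'knob px',np.round(c,1),k.sum(),'depth mean',P[k].mean(0).round(4),'ray@.103',ray.round(4))
    red=m&((hsv[...,0]<8)|(hsv[...,0]>172))&(hsv[...,1]>140)&(P[...,2]>.045)&(P[...,2]<.075)
    p=P[red]; print('red',red.sum(),'z med',np.median(p[:,2]).round(4)); 
    vx,vy,x0,y0=cv2.fitLine(p[:,:2].astype(np.float32)*1000,cv2.DIST_L2,0,.01,.01).ravel(); print('line',vx.round(3),vy.round(3),x0.round(1),y0.round(1))
    return ray,p
E
python3 - <<'E'
from meas import *
import pickle
w=pickle.load(open('w2.pkl','rb')); t=pickle.load(open('f0.pkl','rb'))
meas(w,(180,285,100,200),'wrist'); meas(t['top'],(270,325,210,270),'top')
for n,f,uv in(('w',w,(214,130)),('t',t['top'],(291,229))): print(n,'hub',depth(f,[uv]).round(4))
# wheel (grey, z .044-.056) circle & blue outline from wrist
P=cloud(w); hsv=cv2.cvtColor(w['frame'],cv2.COLOR_BGR2HSV)
m=np.zeros(P.shape[:2],bool); m[85:170,175:262]=1; m&=(hsv[...,1]<60)&(hsv[...,2]>120)&(P[...,2]>.04)&(P[...,2]<.06)
p=P[m]; print('wheel z',np.median(p[:,2]),cv2.minEnclosingCircle(p[:,:2].astype(np.float32)*1000))
m=np.zeros(P.shape[:2],bool); m[0:170,130:262]=1; m&=(hsv[...,0]>100)&(hsv[...,0]<130)&(hsv[...,1]>120)&(P[...,2]>.035)&(P[...,2]<.055)
p=P[m];print('blue rim',m.sum(),cv2.minAreaRect(p[:,:2].astype(np.float32)*1000), cv2.fitLine(p[:,:2].astype(np.float32)*1000,cv2.DIST_L2,0,.01,.01).ravel())
E
```

```text
wrist knob px [251.9 176.9] 185 depth mean [ 0.3279 -0.3066  0.1023] ray@.103 [ 0.3281 -0.3067  0.103 ]
red 409 z med 0.0609
line 0.939 0.345 356.3 -297.3
top knob px [301.9 257. ] 43 depth mean [ 0.3246 -0.3051  0.102 ] ray@.103 [ 0.3247 -0.3049  0.103 ]
red 130 z med 0.0604
line 0.968 0.25 352.5 -295.8
w hub [[ 0.3919 -0.2865  0.0654]]
t hub [[ 0.3897 -0.285   0.0662]]
wheel z 0.05486948043021739 ((398.0939636230469, -288.77191162109375), 59.526275634765625)
blue rim 66 ((444.9018859863281, -288.3979797363281), (62.42121887207031, 47.32134246826172), 88.97058868408203) [ 2.2501248e-01 -9.7435588e-01  4.3392935e+02 -2.8639960e+02]
```

Two views agree: the knob is at (0.327,-0.306) with its top at 0.102, and the pivot is at (0.391,-0.286). The radius comes out at 67 mm against 70 given, and the arm top at 0.061. Descending now.

Call:
send_rows(deltas=[{"dx": 1,"dy": 0,"dz": -30,"rx": 0,"ry": 0,"rz": 0},{"dx": 2,"dy": 0,"dz": -60,"rx": 0,"ry": 0,"rz": 0},{"dx": 3,"dy": -1,"dz": -90,"rx": 0,"ry": 0,"rz": 0},{"dx": 3,"dy": -1,"dz": -115,"rx": 0,"ry": 0,"rz": 0},{"dx": 3,"dy": -1,"dz": -130,"rx": 0,"ry": 0,"rz": 0}])

```text
clock: 7.83
tcp_pos: [0.3283, -0.3075, 0.1317]
orientation: [3.061, -0.687, 0.001]
contact_force: [-0.7, -0.5, 0.6]
grip_width: 0.0503
gripper_force: 0.0
```

```bash
python3 log.py; python3 - <<'E'
from meas import *
import pickle
f=r.grab_frame('wrist'); pickle.dump(f,open('w3.pkl','wb')); cv2.imwrite('pics/w3.png',f['frame'])
E
```

```text
7.83 [ 0.556  0.263  0.064  2.184 -0.021  0.693 -1.379] [ 0.328 -0.308  0.132] toolz [-0.    -0.004 -1.   ] toolx [ 0.904 -0.427  0.001] [-0.7 -0.5  0.6]
```

View pics/w3.png

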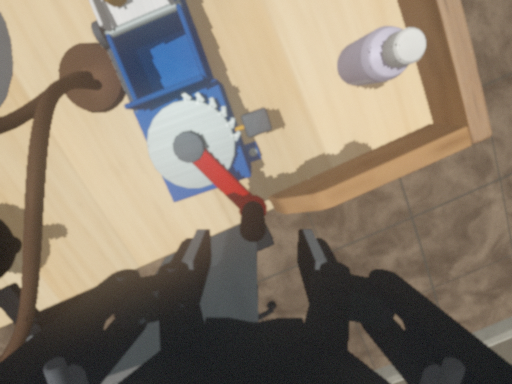

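The knob is at (253,220), centred between the fingertips at (200,240) and (310,240). One check of the numbers before going down.

```bash
python3 - <<'E'
from meas import *
import pickle
w=pickle.load(open('w3.pkl','rb'))
meas(w,(190,285,140,238),'wrist')
P=cloud(w); hsv=cv2.cvtColor(w['frame'],cv2.COLOR_BGR2HSV); z=P[...,2]
m=np.zeros(z.shape,bool); m[125:170,165:212]=1; m&=(z>.061)&(z<.072)&(hsv[...,1]<70)
vs,us=np.nonzero(m); print('hub',P[m].mean(0).round(4),P[m].std(0).round(4))
m=np.zeros(z.shape,bool); m[90:205,140:245]=1; m&=(z>.049)&(z<.058)&(hsv[...,1]<50)
print('wheel',cv2.minEnclosingCircle(P[m][:,:2].astype(np.float32)*1000))
# trough/hood blue side edge direction: splash plate top z~.07 & cheeks
m=(hsv[...,0]>100)&(hsv[...,0]<130)&(hsv[...,1]>110)&(z>.003)&(z<.075); m[:, :80]=0; m[220:]=0
print('blue',cv2.minAreaRect(P[m][:,:2].astype(np.float32)*1000))
print('block', depth(w,[(257,122)]).round(3),'bottle',depth(w,[(403,47)]).round(3))
E
```

```text
wrist knob px [252.1 227.6] 471 depth mean [ 0.3292 -0.3075  0.102 ] ray@.103 [ 0.3296 -0.3077  0.103 ]
red 1011 z med 0.0608
line 0.918 0.397 358.6 -297.4
hub [ 0.3934 -0.2852  0.0637] [0.0059 0.0058 0.0007]
wheel ((394.113525390625, -291.6217346191406), 41.04354476928711)
blue ((420.06341552734375, -288.2783508300781), (69.10090637207031, 134.18853759765625), 85.01986694335938)
block [[ 0.387 -0.339  0.058]] bottle [[ 0.391 -0.438  0.088]]
```

Call:
send_rows(deltas=[{"dx": 0,"dy": 0,"dz": -20,"rx": 0,"ry": 0,"rz": 0},{"dx": 0,"dy": 0,"dz": -40,"rx": 0,"ry": 0,"rz": 0},{"dx": 0,"dy": 1,"dz": -53,"rx": 0,"ry": 0,"rz": 0},{"dx": 0,"dy": 1,"dz": -53,"rx": 0,"ry": 0,"rz": 0}])

```text
clock: 8.22
tcp_pos: [0.3281, -0.3063, 0.0794]
orientation: [3.062, -0.688, -0.002]
contact_force: [0.1, -0.4, 1.5]
grip_width: 0.0501
gripper_force: 0.0
```

Knob and grasp pose agree to about 1–2 mm. Closing.

Call:
send_rows(deltas=[{"dx": 0,"dy": 0,"dz": 0,"rx": 0,"ry": 0,"rz": 0},{"dx": 0,"dy": 0,"dz": 0,"rx": 0,"ry": 0,"rz": 0},{"dx": 0,"dy": 0,"dz": 0,"rx": 0,"ry": 0,"rz": 0},{"dx": 0,"dy": 0,"dz": 0,"rx": 0,"ry": 0,"rz": 0},{"dx": 0,"dy": 0,"dz": 0,"rx": 0,"ry": 0,"rz": 0}], jaw=10, newtons=50)

```text
clock: 8.63
tcp_pos: [0.3291, -0.3072, 0.0815]
orientation: [3.061, -0.69, 0.004]
contact_force: [-0.0, 0.2, 7.2]
grip_width: 0.0166
gripper_force: 48.7
```

Call:
send_rows(deltas=[{"dx": 0,"dy": 0,"dz": 0,"rx": 0,"ry": 0,"rz": 0},{"dx": 0,"dy": 0,"dz": 0,"rx": 0,"ry": 0,"rz": 0}])

```text
clock: 8.8
tcp_pos: [0.3291, -0.3072, 0.0815]
orientation: [3.061, -0.69, 0.004]
contact_force: [0.4, 0.9, 6.5]
grip_width: 0.0167
gripper_force: 48.8
```

```bash
python3 log.py; python3 - <<'E'
from h import *
import pickle
f=r.grab_frame('wrist'); pickle.dump(f,open('w4.pkl','wb')); cv2.imwrite('pics/w4.png',f['frame'])
k=np.array([.3285,-.3065]); piv=np.array([.3925,-.2855])
d=r.get_obs()['tcp_pos'][:2]-piv; a0=np.arctan2(d[1],d[0]); print(d,np.hypot(*d),a0)
# pivot moved on the line so that the radius is .07
E
```

```text
8.8 [ 0.563  0.356  0.056  2.217 -0.031  0.565 -1.373] [ 0.329 -0.307  0.082] toolz [ 0.001 -0.005 -1.   ] toolx [ 0.903 -0.429  0.003] [0.4 0.9 6.5]
[-0.06342685 -0.02170557] 0.06703802751717858 -2.8118707672259893
```

View pics/w4.png

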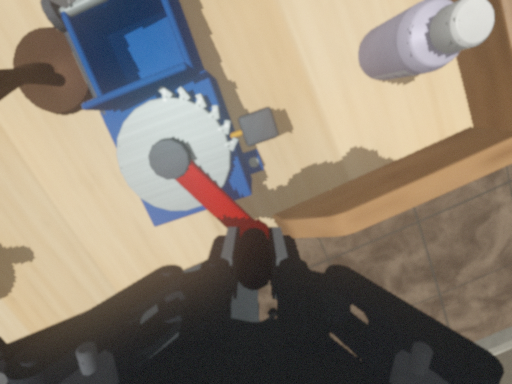

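The grip is good: opening 16.7 mm at 49 N, knob between the pads at (255,255), hub at (170,157). A 7 N upward push remains, so I'll ease the tool up 2 mm. Now working out the arc.

```bash
python3 - <<'E'
import numpy as np
a0=-2.81;r=70
f=lambda t:r*np.array([np.cos(a0-t)-np.cos(a0),np.sin(a0-t)-np.sin(a0)])
for s,e in((0,.28),(.28,.55),(.55,.84)):
    print([(f(t)-f(s)).round(1).tolist() for t in np.linspace(s,e,6)[1:]])
E
```

```text
[[-1.2, 3.7], [-2.1, 7.5], [-2.9, 11.4], [-3.4, 15.3], [-3.7, 19.2]]
[[-0.1, 3.8], [0.0, 7.6], [0.3, 11.3], [0.9, 15.1], [1.6, 18.8]]
[[1.0, 3.9], [2.2, 7.8], [3.7, 11.6], [5.3, 15.3], [7.2, 18.9]]
```

Call:
send_rows(deltas=[{"dx": -0.5,"dy": 2,"dz": 2,"rx": 0,"ry": 0,"rz": 0},{"dx": -1.2,"dy": 4,"dz": 2,"rx": 0,"ry": 0,"rz": 0},{"dx": -2,"dy": 7.5,"dz": 2,"rx": 0,"ry": 0,"rz": 0}])

```text
clock: 9.1
tcp_pos: [0.3274, -0.3, 0.0823]
orientation: [3.06, -0.689, 0.005]
contact_force: [5.0, -8.7, -15.1]
grip_width: 0.0163
gripper_force: 50.4
```

```bash
cat > ang.py <<'E'
from h import *
o=r.get_obs(); piv=np.array([.3291,-.3072])-.07*np.array([np.cos(-2.81),np.sin(-2.81)])
d=o['tcp_pos'][:2]-piv; a=np.arctan2(d[1],d[0]); th=(-2.81-a)%(2*np.pi); t=np.array([np.sin(a),-np.cos(a)])
print(round(o['clock'],2),'rel angle',round(th,3),'r',np.hypot(*d).round(4),'tang',(o['contact_force'][:2]@t).round(1),'rad',(o['contact_force'][:2]@d/np.hypot(*d)).round(1),o['contact_force'].round(1),o['tcp_pos'].round(4),o['grip_width'].round(4),o['gripper_force'])
E
python3 ang.py
```

```text
Traceback (most recent call last):
  File "ang.py", line 4, in <module>
    print(round(o['clock'],2),'rel angle',round(th,3),'r',np.hypot(*d).round(4),'tang',(o['contact_force'][:2]@t).round(1),'rad',(o['contact_force'][:2]@d/np.hypot(*d)).round(1),o['contact_force'].round(1),o['tcp_pos'].round(4),o['grip_width'].round(4),o['gripper_force'])
                                                                                                                                                                                                                                    ^^^^^^^^^^^^^^^^^^^^^
AttributeError: 'float' object has no attribute 'round'
```

Call:
send_rows(deltas=[{"dx": -0.5,"dy": 2,"dz": -1.3,"rx": 0,"ry": 0,"rz": 0},{"dx": -0.8,"dy": 4,"dz": -1.3,"rx": 0,"ry": 0,"rz": 0}])

```text
clock: 9.27
tcp_pos: [0.327, -0.2983, 0.0821]
orientation: [3.057, -0.69, 0.009]
contact_force: [2.2, -11.9, -5.4]
grip_width: 0.0166
gripper_force: 51.8
```

```bash
sed -i "s/o\['grip_width'\].round(4)/round(o['grip_width'],4)/" ang.py; python3 ang.py
```

```text
9.27 rel angle 0.131 r 0.0696 tang -12.1 rad 0.2 [  2.2 -11.9  -5.4] [ 0.327  -0.2983  0.0821] 0.0166 51.78428649902344
```

Call:
send_rows(deltas=[{"dx": -0.3,"dy": 2,"dz": 0,"rx": 0,"ry": 0,"rz": 0},{"dx": -0.5,"dy": 4,"dz": 0,"rx": 0,"ry": 0,"rz": 0}])

```text
clock: 9.43
tcp_pos: [0.3264, -0.295, 0.0821]
orientation: [3.056, -0.692, 0.009]
contact_force: [1.0, -4.7, -4.8]
grip_width: 0.0164
gripper_force: 51.4
```

```bash
python3 ang.py
```

```text
9.43 rel angle 0.18 r 0.0697 tang -4.8 rad -0.3 [ 1.  -4.7 -4.8] [ 0.3264 -0.295   0.0821] 0.0164 51.35296404361725
```

Call:
send_rows(deltas=[{"dx": -0.1,"dy": 1.5,"dz": 0,"rx": 0,"ry": 0,"rz": 0},{"dx": -0.3,"dy": 3,"dz": 0,"rx": 0,"ry": 0,"rz": 0}])

```text
clock: 9.6
tcp_pos: [0.3256, -0.2891, 0.0817]
orientation: [3.06, -0.691, 0.005]
contact_force: [2.3, -2.8, 1.3]
grip_width: 0.0166
gripper_force: 52.0
```

```bash
python3 ang.py
```

```text
9.6 rel angle 0.264 r 0.0698 tang -2.9 rad -2.1 [ 2.3 -2.8  1.3] [ 0.3256 -0.2891  0.0817] 0.0166 52.03969180583954
```

The first click has passed: the force fell from 12 to 3 N at a relative angle of 0.26. Pausing.

Call:
send_rows(deltas=[{"dx": 0,"dy": 0,"dz": 0,"rx": 0,"ry": 0,"rz": 0},{"dx": 0,"dy": 0,"dz": 0,"rx": 0,"ry": 0,"rz": 0},{"dx": 0,"dy": 0,"dz": 0,"rx": 0,"ry": 0,"rz": 0},{"dx": 0,"dy": 0,"dz": 0,"rx": 0,"ry": 0,"rz": 0},{"dx": 0,"dy": 0,"dz": 0,"rx": 0,"ry": 0,"rz": 0}])

```text
clock: 10.02
tcp_pos: [0.3255, -0.2882, 0.0815]
orientation: [3.061, -0.689, 0.003]
contact_force: [3.9, -0.9, 5.9]
grip_width: 0.0164
gripper_force: 52.6
```

Call:
send_rows(deltas=[{"dx": 0,"dy": 0,"dz": 0,"rx": 0,"ry": 0,"rz": 0},{"dx": 0,"dy": 0,"dz": 0,"rx": 0,"ry": 0,"rz": 0},{"dx": 0,"dy": 0,"dz": 0,"rx": 0,"ry": 0,"rz": 0},{"dx": 0,"dy": 0,"dz": 0,"rx": 0,"ry": 0,"rz": 0},{"dx": 0,"dy": 0,"dz": 0,"rx": 0,"ry": 0,"rz": 0}])

```text
clock: 10.43
tcp_pos: [0.3255, -0.2882, 0.0815]
orientation: [3.061, -0.689, 0.002]
contact_force: [3.2, -0.5, 6.2]
grip_width: 0.0167
gripper_force: 52.6
```

```bash
python3 ang.py
```

```text
10.43 rel angle 0.278 r 0.0699 tang -0.6 rad -3.2 [ 3.2 -0.5  6.2] [ 0.3255 -0.2882  0.0815] 0.0167 52.64214098453522
```

Call:
send_rows(deltas=[{"dx": 0.2,"dy": 3,"dz": 0.5,"rx": 0,"ry": 0,"rz": 0},{"dx": 0.4,"dy": 6,"dz": 0.5,"rx": 0,"ry": 0,"rz": 0},{"dx": 0.7,"dy": 9,"dz": 0.5,"rx": 0,"ry": 0,"rz": 0},{"dx": 1,"dy": 12,"dz": 0.5,"rx": 0,"ry": 0,"rz": 0},{"dx": 1.4,"dy": 14.5,"dz": 0.5,"rx": 0,"ry": 0,"rz": 0}])

```text
clock: 10.85
tcp_pos: [0.3262, -0.2768, 0.0819]
orientation: [3.056, -0.692, 0.005]
contact_force: [1.4, -16.0, -3.9]
grip_width: 0.0165
gripper_force: 51.7
```

```bash
python3 ang.py
```

```text
10.85 rel angle 0.441 r 0.0695 tang -15.7 rad -3.1 [  1.4 -16.   -3.9] [ 0.3262 -0.2768  0.0819] 0.0165 51.664225459098816
```

Call:
send_rows(deltas=[{"dx": 0.3,"dy": 2,"dz": 0,"rx": 0,"ry": 0,"rz": 0},{"dx": 0.5,"dy": 3.5,"dz": 0,"rx": 0,"ry": 0,"rz": 0}])

```text
clock: 11.02
tcp_pos: [0.3269, -0.2711, 0.0817]
orientation: [3.06, -0.691, 0.003]
contact_force: [3.9, -4.4, 1.8]
grip_width: 0.0161
gripper_force: 52.2
```

```bash
python3 ang.py
```

```text
11.02 rel angle 0.524 r 0.0697 tang -3.5 rad -4.7 [ 3.9 -4.4  1.8] [ 0.3269 -0.2711  0.0817] 0.0161 52.21955180168152
```

The second click has passed at a relative angle of 0.52, where the force fell from 16 to 3.5 N. Pausing again.

Call:
send_rows(deltas=[{"dx": 0.3,"dy": 0,"dz": 0,"rx": 0,"ry": 0,"rz": 0},{"dx": 0.3,"dy": 0,"dz": 0,"rx": 0,"ry": 0,"rz": 0},{"dx": 0.3,"dy": 0,"dz": 0,"rx": 0,"ry": 0,"rz": 0},{"dx": 0.3,"dy": 0,"dz": 0,"rx": 0,"ry": 0,"rz": 0},{"dx": 0.3,"dy": 0,"dz": 0,"rx": 0,"ry": 0,"rz": 0}])

```text
clock: 11.43
tcp_pos: [0.3271, -0.2696, 0.0815]
orientation: [3.062, -0.689, 0.0]
contact_force: [5.6, 0.9, 5.0]
grip_width: 0.0164
gripper_force: 52.4
```

Call:
send_rows(deltas=[{"dx": 0,"dy": 0,"dz": 0,"rx": 0,"ry": 0,"rz": 0},{"dx": 0,"dy": 0,"dz": 0,"rx": 0,"ry": 0,"rz": 0},{"dx": 0,"dy": 0,"dz": 0,"rx": 0,"ry": 0,"rz": 0},{"dx": 0,"dy": 0,"dz": 0,"rx": 0,"ry": 0,"rz": 0},{"dx": 0,"dy": 0,"dz": 0,"rx": 0,"ry": 0,"rz": 0}])

```text
clock: 11.85
tcp_pos: [0.3271, -0.2696, 0.0815]
orientation: [3.062, -0.689, 0.0]
contact_force: [4.6, 1.5, 5.5]
grip_width: 0.0165
gripper_force: 52.4
```

```bash
python3 ang.py; python3 log.py
```

```text
11.85 rel angle 0.546 r 0.0698 tang 2.4 rad -4.1 [4.6 1.5 5.5] [ 0.3271 -0.2696  0.0815] 0.0165 52.44925081729889
11.85 [ 0.499  0.324  0.048  2.272 -0.024  0.546 -1.449] [ 0.327 -0.27   0.082] toolz [-0.    -0.003 -1.   ] toolx [ 0.904 -0.428  0.001] [4.6 1.5 5.5]
```

Call:
send_rows(deltas=[{"dx": 1.2,"dy": 3,"dz": 0.5,"rx": 0,"ry": 0,"rz": 0},{"dx": 2.2,"dy": 6,"dz": 0.5,"rx": 0,"ry": 0,"rz": 0},{"dx": 3.4,"dy": 9,"dz": 0.5,"rx": 0,"ry": 0,"rz": 0},{"dx": 4.6,"dy": 12,"dz": 0.5,"rx": 0,"ry": 0,"rz": 0},{"dx": 5.6,"dy": 14.3,"dz": 0.5,"rx": 0,"ry": 0,"rz": 0}])

```text
clock: 12.27
tcp_pos: [0.331, -0.2583, 0.0819]
orientation: [3.057, -0.693, -0.0]
contact_force: [-1.0, -16.6, -1.4]
grip_width: 0.0165
gripper_force: 51.9
```

```bash
python3 ang.py
```

```text
12.27 rel angle 0.717 r 0.0694 tang -15.8 rad -5.3 [ -1.  -16.6  -1.4] [ 0.331  -0.2583  0.0819] 0.0165 51.87790095806122
```

Call:
send_rows(deltas=[{"dx": 0.9,"dy": 2,"dz": 0,"rx": 0,"ry": 0,"rz": 0},{"dx": 1.7,"dy": 3.6,"dz": 0,"rx": 0,"ry": 0,"rz": 0}])

```text
clock: 12.43
tcp_pos: [0.333, -0.2535, 0.0817]
orientation: [3.059, -0.693, -0.001]
contact_force: [4.0, -4.1, -1.0]
grip_width: 0.0164
gripper_force: 52.0
```

```bash
python3 ang.py
```

```text
12.43 rel angle 0.792 r 0.0695 tang -1.9 rad -5.4 [ 4.  -4.1 -1. ] [ 0.333  -0.2535  0.0817] 0.0164 52.03467786312103
```

Call:
send_rows(deltas=[{"dx": 0.4,"dy": 0,"dz": 0,"rx": 0,"ry": 0,"rz": 0},{"dx": 0.4,"dy": 0,"dz": 0,"rx": 0,"ry": 0,"rz": 0},{"dx": 0.4,"dy": 0,"dz": 0,"rx": 0,"ry": 0,"rz": 0},{"dx": 0.4,"dy": 0,"dz": 0,"rx": 0,"ry": 0,"rz": 0},{"dx": 0.4,"dy": 0,"dz": 0,"rx": 0,"ry": 0,"rz": 0}])

```text
clock: 12.85
tcp_pos: [0.3341, -0.2515, 0.0817]
orientation: [3.062, -0.69, -0.002]
contact_force: [4.7, 0.6, 1.5]
grip_width: 0.0171
gripper_force: 52.1
```

```bash
python3 ang.py; python3 - <<'E'
from h import *
t=r.grab_frame('scene')['frame']; w=r.grab_frame('wrist')['frame']
a=cv2.resize(t[190:310,200:370],(567,400),interpolation=2)
cv2.imwrite('pics/e.png',np.hstack([a,cv2.resize(w[0:240,0:140],(233,400))]))
E
```

```text
12.85 rel angle 0.825 r 0.0695 tang 2.7 rad -3.9 [4.7 0.6 1.5] [ 0.3341 -0.2515  0.0817] 0.0171 52.068636417388916
```

View pics/e.png

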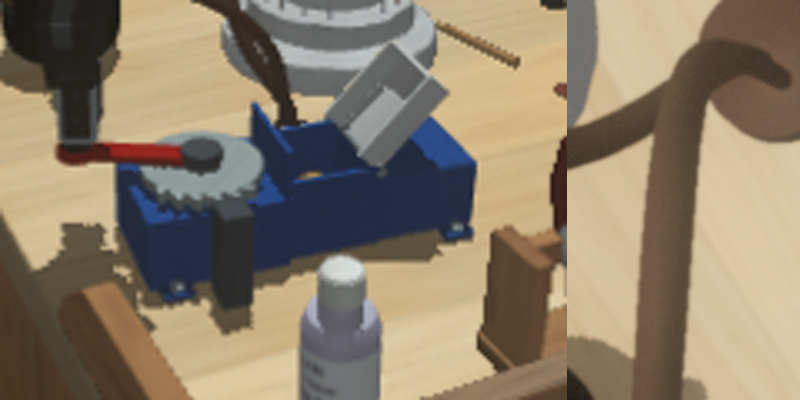

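The tray is tipped and empty, and brass shows in the trough at (313,175). Let it settle, then check the slugs from the top view.

Call:
send_rows(deltas=[{"dx": 0,"dy": 0,"dz": 0,"rx": 0,"ry": 0,"rz": 0},{"dx": 0,"dy": 0,"dz": 0,"rx": 0,"ry": 0,"rz": 0},{"dx": 0,"dy": 0,"dz": 0,"rx": 0,"ry": 0,"rz": 0},{"dx": 0,"dy": 0,"dz": 0,"rx": 0,"ry": 0,"rz": 0},{"dx": 0,"dy": 0,"dz": 0,"rx": 0,"ry": 0,"rz": 0}])

```text
clock: 13.37
tcp_pos: [0.3341, -0.2516, 0.0817]
orientation: [3.062, -0.69, -0.002]
contact_force: [4.5, 2.9, 1.4]
grip_width: 0.0166
gripper_force: 52.1
```

```bash
python3 ang.py; python3 - <<'E'
from h import *
f=r.grab_frame('top'); w=r.grab_frame('wrist')
for n,g in(('top',f),('wrist',w)):
    P=cloud(g); h=cv2.cvtColor(g['frame'],cv2.COLOR_BGR2HSV); m=(h[...,0]>15)&(h[...,0]<30)&(h[...,1]>140)&(P[...,0]>.40)&(P[...,0]<.62)&(P[...,1]>-.34)&(P[...,1]<-.25)
    k,_,s,c=cv2.connectedComponentsWithStats(m.astype(np.uint8))
    for i in range(1,k):
        if s[i,4]>5: print(n,c[i].round(),s[i,4],P[_==i].mean(0).round(3))
cv2.imwrite('pics/g.png',np.hstack([cv2.resize(f['frame'][150:270,240:340],(333,400),interpolation=2),cv2.resize(w['frame'][0:240,60:330],(450,400))]))
E
```

```text
13.37 rel angle 0.824 r 0.0695 tang 4.6 rad -2.6 [4.5 2.9 1.4] [ 0.3341 -0.2516  0.0817] 0.0166 52.09283888339996
top [292. 204.] 77 [ 0.456 -0.293  0.02 ]
wrist [237.  17.] 737 [ 0.458 -0.299  0.021]
wrist [203.  17.] 456 [ 0.466 -0.28   0.025]
```

View pics/g.png

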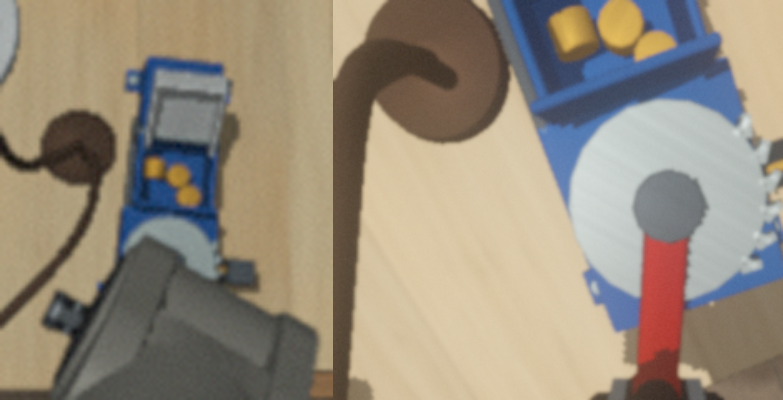

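All three slugs lie in the trough, at about (155,165), (180,175) and (190,195) in the top crop, and the tray is empty. A slight backward pull is left on the lever, so I'll take it off with a 1 mm nudge forward and hold.

Call:
send_rows(deltas=[{"dx": 0.7,"dy": 0.8,"dz": 0,"rx": 0,"ry": 0,"rz": 0},{"dx": 0.7,"dy": 0.8,"dz": 0,"rx": 0,"ry": 0,"rz": 0},{"dx": 0.7,"dy": 0.8,"dz": 0,"rx": 0,"ry": 0,"rz": 0},{"dx": 0.7,"dy": 0.8,"dz": 0,"rx": 0,"ry": 0,"rz": 0},{"dx": 0.7,"dy": 0.8,"dz": 0,"rx": 0,"ry": 0,"rz": 0}])

```text
clock: 13.88
tcp_pos: [0.3344, -0.2512, 0.0817]
orientation: [3.062, -0.691, -0.002]
contact_force: [1.5, 1.3, 1.3]
grip_width: 0.0167
gripper_force: 52.2
```

Call:
send_rows(deltas=[{"dx": 0,"dy": 0,"dz": 0,"rx": 0,"ry": 0,"rz": 0},{"dx": 0,"dy": 0,"dz": 0,"rx": 0,"ry": 0,"rz": 0},{"dx": 0,"dy": 0,"dz": 0,"rx": 0,"ry": 0,"rz": 0},{"dx": 0,"dy": 0,"dz": 0,"rx": 0,"ry": 0,"rz": 0},{"dx": 0,"dy": 0,"dz": 0,"rx": 0,"ry": 0,"rz": 0}])

```text
clock: 14.3
tcp_pos: [0.3345, -0.2511, 0.0817]
orientation: [3.062, -0.69, -0.002]
contact_force: [0.1, 0.5, 2.3]
grip_width: 0.0164
gripper_force: 52.2
```

```bash
python3 ang.py; python3 -c "
from bench import r
print(r.hand_in())"
```

```text
14.3 rel angle 0.832 r 0.0693 tang 0.5 rad 0.1 [0.1 0.5 2.3] [ 0.3345 -0.2511  0.0817] 0.0164 52.203959226608276
the job is handed in; nothing more can be done
None
```

Handed in at 14.3 s: the lever went three clicks with a pause after the first and second, all three slugs are in the trough, and the knob is still gripped with the lever at rest at about 0.85 rad; I never went near the mug, bottle or orange box.

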